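# Latch, tug and tip out a wash basket

## Robot

A 6-joint arm with a two-finger parallel gripper is mounted at the origin on the work surface. World frame = base frame: x ahead of the robot, y to its left, z up, the work surface at z = 0. Lengths are in m, angles in rad, forces in N, time in s.
With the tool pointing down it reaches from about 0.25 to 0.725 m from the base axis. Payload 4 kg.
Tool frame: the origin (TCP) lies midway between the tips of the shut fingers; the grasp point (between the pads) lies bot.pinch_z behind it (bot.pinch_z is the distance from the TCP to the grasp point, in m); z points along the fingers, y is the direction in which the jaws open and shut (so a half turn about z gives the same grasp; the last joint's range is limited). The gripper opens to 85 mm and grips with 20 to 120 N. Pads are 22 mm wide; open, the fingers measure 114 mm over their backs; the gripper's body (76 mm by 85 mm) begins 54 mm behind the grasp point. The pads swing forward as they close: fully open they stand 13 mm farther back than shut.
Start: joints at [-1.255, 0.241, 0.005, 1.335, 0, 1.571], TCP at [0.155, -0.475, 0.231] pointing down, gripper open.
Joint ranges: [-2.72, 2.72], [-1.05, 1.87], [-1.09, 1.28], [-1.99, 2.15], [-1.42, 1.44], [-3.14, 3.14]. Speed limits (rad/s): [2.79, 2.79, 3.14, 3.14, 3.14, 3.14].

## Interface

Orientations are given as a unit quaternion [x, y, z, w].
In Python, from workcell import bot gives the robot as it stands. The module is installed in compiled form; this text tells all that it offers.
- The arm moves only by the tool move_arm, never from a script. Its argument "series" is a list that holds one entry, the list of rows, each a list of 7 numbers: the shift along the world's x, y, z in cm, then the turn, a rotation vector about the world's x, y, z in degrees, then the opening, from 0 (shut) to 1 (fully open). A call has exactly 5 rows; each row shifts and turns the pose as measured when the row begins; what a row does not reach is not made up. A row lasts 1/10 s, in which the tool goes at most 50 mm and 8.59 degrees, less where a joint would pass 70% of its speed; a pose out of reach is approached as far as the arm can. A call with a gripper value outside its range is refused whole. The fingers move at their own pace and stop on an object; the grip force is fixed at half the most. Time passes only in rows, so rows that do not move let the fingers close, or fill a call up. It gives the time, the measured TCP pose, the force and the opening at its end, in the units of the state.
- bot.get_obs(): the state, without advancing time (a new reading comes with each control period).
- bot.camera(name): name is "scene" or "side" or "wrist"; returns (picture, depth): 480x640x3 uint8, red, green, blue; 480x640 float32, m along the optical axis (not along the pixel's ray), 0 where there is no reading.
- bot.camera_info(name): a dict with "vfov" (degrees; the focal length in pixels is half the picture's height over the tangent of half this angle, whatever the lens; pixels are square), "cx", "cy" (the principal point, pixels), "k1" (the pictures are not rectified: a ray, as slopes to the right and down, at radius r is drawn at 1 + k1 r^2 times it, then the intrinsics apply), "cam_to_world" (4x4, takes a point from camera to world coordinates); the wrist camera has in their place "tool_from_camera" (4x4, takes a point from camera to tool coordinates, whose origin is the TCP and whose axes are the flange's). Camera axes: x right, y down, z forward; pixel columns grow to the right and rows downward; lengths in m; the calibration is good to about 2 mm. A picture is of the moment at which its call begins: read the wrist's pose just before it. camera_info takes no time and is no camera call.
- bot.job_done(): hands the job in, once; it reports no verdict.
Trained networks look in the newest picture that a camera, given by its name, has taken for a name from the list of things; names that differ only in an ending like _2 or _b are one class to them, and where a whole thing is asked for, a point or a joint stands for the part that bears it (a point fixed in the world has none). Each returns a list of dicts, best first, with "confidence" (0 to 1); they miss things now and then, are a little off and sometimes report something else, mostly with a low value. They report only what shows in the picture. A call takes as long as a camera call.
- bot.find_in(camera, target): "at" ([x, y, z] in m, in world coordinates, good to about 4 mm: the middle of the surface that is visible of it).
The state is a dict: "clock": time; "joint_pos": joint angles; "joint_vel": joint speeds; "tau": joint torques, N m; "eef_pos": TCP position; "tool_rot": TCP orientation; "ft_force": force on the tool from outside, world axes, zero at the start; "ft_torque": the same for the moment, N m; "grip_width": finger opening in m.
Only numpy, scipy, OpenCV 4.12 (cv2) and the standard library are available. Lean on these libraries where they do the work, as an engineer would, in place of code of your own. Each camera call takes 0.05 s, during which the arm holds its last target.

## Task

The wash basket of wheel nuts sits loose in the tip-over stand: push its latch bolt fully home over the basket's lug, then tug the basket upwards by its handle, still in place, to make sure that the bolt holds it. Only then swing the cradle all the way over by its lifting bar, under control without letting it drop, so that all four nuts land in the tray and the basket stays latched upside down in the cradle. Leave the other things on the bench where they are.

Things in the scene. Friction and masses are not known exactly. Their poses are not given: they have to be found in the camera images.
- stand: Grey steel tip-over stand, fixed, 270 x 460 mm on plan: two feet along y, two hinge posts (139 mm high, at x = +-118 mm), rubber rests 165 mm either side. Origin on the bench below the middle of the hinge axis. Its x is the hinge axis and points roughly away from the robot (within 20 degrees); the basket starts on its +y side, the tray is on its -y side.
- hinge (a point): Middle of the cradle's hinge axis, 125 mm above the bench. The axis runs along the stand's x.
- cradle (a joint): Turn of the cradle about the hinge, rad. 0 = start, level on the +y side; it swings up through pi/2 (straight up) to 3.14 (level on the -y side, basket upside down); stops at both ends. Little hinge friction: about 12 N at the lifting bar starts it up, and it falls if let go off the top. Over some 15 N straight up on the basket's handle lifts the whole latched cradle.
- lift_bar (a point): Middle of the cradle's lifting bar: round steel bar 14 mm thick, 168 mm clear length along the hinge direction, 213 mm from the hinge, between the ends of the side rails. Starts 128 mm above the bench. About 30 mm clear between it and the bolt's guides. Pinched from above it turns in the fingers as it is swung, so the tool may stay pointing down. Axes as the cradle's (x along the bar).
- seat (a point): Point on the cradle's floor, 90 mm from the hinge, where the middle of the basket's underside sits. Axes as the cradle's: at start as the stand's.
- latch (a joint): Travel of the slide bolt on the cradle's outer edge, m, along the cradle's x (= the stand's +x, away from the robot). 0 = fully drawn; 0.050 = fully home, its 8 mm rod lying across the whole lug and into the keeper beyond. Starts at 0 to 0.008. Stays where left; about 2 N moves it.
- latch_stud (a point): Upright steel stud of the bolt, 11 mm thick with a 15 mm ball top: push it sideways. This point is in the middle of the stud; the ball's top is 17 mm above it, the bolt rod 24 mm below. 166 mm from the hinge, 160 mm above the bench.
- basket: Loose rectangular steel-wire wash basket, 160 mm (x) x 100 mm (y), rim 49 mm high, 0.28 to 0.55 kg without nuts. Origin: middle of its underside, axes as the cradle's. A tongue on its -y edge lies under two fixed clips, a lug on its +y edge under the path of the bolt. With the bolt home it can rise just 3 mm at the lug before the bolt stops it; with the bolt drawn it lifts out.
- basket_handle (a point): Middle of the top bar of the basket's loop handle, on its +y (latch) side: round bar 8 mm thick, 68 mm wide along x, 71 mm above the basket's underside, 22 mm above the rim. Can be pinched from above, fingers closing along y. Raising this side of the loaded basket takes 3 to 6 N; a firm tug against the bolt is about 10 N.
- basket_lug (a point): Top of the basket's flat lug (36 mm wide, 4 mm thick) below the bolt's path, 166 mm from the hinge.
- tray: Aluminium tray, fixed, 190 mm (x) x 180 mm (y), 42 mm high, wall 3 mm, on the stand's -y side under the tipped-over cradle. Origin: middle of its underside.
- nut0: Steel wheel nut, 27 mm across its flange, 33 mm long, 0.05 kg, loose in the basket. Origin: middle of the flange face.
- nut1: Steel wheel nut, 27 mm across its flange, 33 mm long, 0.05 kg, loose in the basket. Origin: middle of the flange face.
- nut2: Steel wheel nut, 27 mm across its flange, 33 mm long, 0.05 kg, loose in the basket. Origin: middle of the flange face.
- nut3: Steel wheel nut, 27 mm across its flange, 33 mm long, 0.05 kg, loose in the basket. Origin: middle of the flange face.
- oil_filter: Bystander: oil filter, 77 mm across, 82 mm high, beside the stand.
- impact_socket: Bystander: dark socket, 34 mm across, 50 mm high, on the bench below the cradle.
- wrench: Bystander: steel spanner 190 mm long, on the bench beside the tray.
- brush: Bystander: brush 200 mm long beyond the stand.
- screwdriver: Bystander: screwdriver 200 mm long, on the bench beside the lifting bar.

How it is judged:
On the way, in this order (a step that is already met when the one before it is completed fails the run):
1. the bolt is fully home (over 44 of its 50 mm) with the cradle still level, the basket seated and the nuts in it (value of joint latch above 0.044 m and value of joint cradle below 0.12 rad and distance between basket and seat below 0.01 m and distance between basket and nut0 below 0.085 m and distance between basket and nut1 below 0.085 m and distance between basket and nut2 below 0.085 m and distance between basket and nut3 below 0.085 m), for 0.1 s.
2. the fingers tug the latched basket: its lug risen over 1.5 mm and pressing up against the bolt with over 1.5 N, cradle still level and nuts in the basket (all of step 1 and contact force between the fingers and basket above 3 N and contact force between basket and latch above 1.5 N and z of basket_lug in the frame of seat above 0.0055 m), for 0.2 s.
3. the cradle is right over (value of joint cradle above 3.05 rad), for 0.2 s.
At the end, for the whole second after the job is handed in: Cradle right over on its stop (joint above 3.05 rad) and still; bolt home (over 44 mm); basket still in the cradle, within 10 mm of its seat; all four nuts at rest in the tray, below its rim (value of joint cradle above 3.05 rad and velocity of joint cradle below 0.1 rad/s and value of joint latch above 0.044 m and distance between basket and seat below 0.01 m and x of nut0 in the frame of tray between -0.094 and 0.094 m and y of nut0 in the frame of tray between -0.089 and 0.089 m and z of each of nut0, nut1, nut2, nut3 in the frame of tray below 0.042 m and linear speed of each of nut0, nut1, nut2, nut3 below 0.03 m/s and x of nut1 in the frame of tray between -0.094 and 0.094 m and y of nut1 in the frame of tray between -0.089 and 0.089 m and x of nut2 in the frame of tray between -0.094 and 0.094 m and y of nut2 in the frame of tray between -0.089 and 0.089 m and x of nut3 in the frame of tray between -0.094 and 0.094 m and y of nut3 in the frame of tray between -0.089 and 0.089 m); the robot touches nothing.
It fails at once if the cradle is let drop or slammed (faster than 2.5 rad/s) (velocity of joint cradle above 2.5 rad/s or velocity of joint cradle below -2.5 rad/s).
It fails at once if the basket comes out of the cradle (over 25 mm from its seat) (distance between basket and seat above 0.025 m).
It fails at once if a bystander is moved over 30 mm (distance of any of oil_filter, impact_socket, wrench, brush, screwdriver from where it was at the start of the episode above 0.03 m).
It also fails if it takes over 72 s, if anything falls off the work surface, if the arm or the gripper's body presses on something with over 40 N, if the wrist force passes 120 N, or if a joint passes its speed limit or range.

## Working session

There is one attempt and no reset: what is moved stays moved. The work goes in short steps, Python scripts to look and compute and a tool call to move; the robot and the scene stay as the last step left them, time stands still between calls to the robot, and variables do not carry over. Pictures are saved under pics/ and viewed, and the job is handed in when it is done.

Besides the shell and the picture viewer there is one more tool, called after "Call:" in YAML: its name, and indented under it one key for each argument. move_arm: Moves the arm, as the interface text tells. Its arguments: {"type":"object","properties":{"series":{"type":"array","items":{"type":"array","items":{"type":"array","items":{"type":"number"}}}}},"required":["series"]}

```bash
mkdir -p pics; ls; cat > h.py <<'E'
import numpy as np, cv2
from workcell import bot
def snap(cam,fn):
    p,d=bot.camera(cam); cv2.imwrite('pics/'+fn,p[:,:,::-1]); return p,d
def w(cam,u,v,d,T=None):
    i=bot.camera_info(cam); f=240/np.tan(np.radians(i['vfov']/2))
    x,y=(u-i['cx'])/f,(v-i['cy'])/f
    r0=np.hypot(x,y); r=r0
    for _ in range(20): r=r0/(1+i['k1']*r*r)
    s=r/r0 if r0>0 else 1
    P=np.array([x*s*d,y*s*d,d,1])
    return (i['cam_to_world']@P)[:3] if T is None else (T@i['tool_from_camera']@P)[:3]
def st():
    o=bot.get_obs(); print(round(o['clock'],2),np.round(o['eef_pos'],4),np.round(o['tool_rot'],3),'F',np.round(o['ft_force'],1),'g',round(o['grip_width'],4),'j',np.round(o['joint_pos'],2)); return o
E
python3 - <<'E'
from h import *
st(); print(bot.pinch_z)
for c in ['scene','side']:
    snap(c,c+'0.png')
    for t in ['latch_stud','lift_bar','basket_handle','basket_lug','basket','tray','stand','oil_filter','screwdriver','impact_socket']:
        for r in bot.find_in(c,t)[:2]: print(c,t,np.round(r['at'],4),round(r['confidence'],2))
st()
E
```

```text
pics
0.0 [ 0.1551 -0.4747  0.2304] [ 0.988  0.157 -0.    -0.001] F [0.1 0.1 0.4] g 0.0852 j [-1.25  0.24  0.    1.34 -0.    1.57]
0.0187
scene latch_stud [0.5195 0.2375 0.143 ] 0.53
scene lift_bar [0.6106 0.1693 0.1309] 0.83
scene lift_bar [0.6589 0.0926 0.111 ] 0.22
scene basket_handle [0.5952 0.1493 0.131 ] 0.69
scene basket_lug [0.5948 0.1463 0.1268] 0.74
scene basket [0.5985 0.1429 0.1279] 0.67
scene tray [ 0.5288 -0.0574  0.0047] 0.79
scene stand [0.6619 0.0938 0.1082] 0.82
scene stand [0.5975 0.1495 0.131 ] 0.73
scene oil_filter [0.714  0.3743 0.0737] 0.59
scene screwdriver [0.572  0.3351 0.0189] 0.87
scene impact_socket [0.5954 0.1462 0.1265] 0.28
side latch_stud [0.593  0.151  0.1486] 0.59
side latch_stud [0.5156 0.241  0.1493] 0.53
side lift_bar [0.5813 0.0794 0.1348] 0.61
side basket_handle [0.5916 0.1501 0.1483] 0.81
side basket_lug [0.5927 0.1528 0.1494] 0.76
side basket_lug [0.5679 0.0551 0.1059] 0.16
side basket [0.5916 0.1531 0.1496] 0.78
side basket [ 0.7319 -0.0274  0.018 ] 0.6
side tray [ 0.5472 -0.053   0.0008] 0.57
side stand [0.5593 0.0508 0.1071] 0.97
side oil_filter [0.7016 0.3713 0.0743] 0.65
side impact_socket [0.5678 0.1629 0.0316] 0.56
1.1 [ 0.1553 -0.4753  0.2313] [ 0.988  0.157  0.    -0.   ] F [-0.1  0.7 -0.4] g 0.0855 j [-1.26  0.24  0.01  1.34  0.    1.57]
```

View pics/scene0.png

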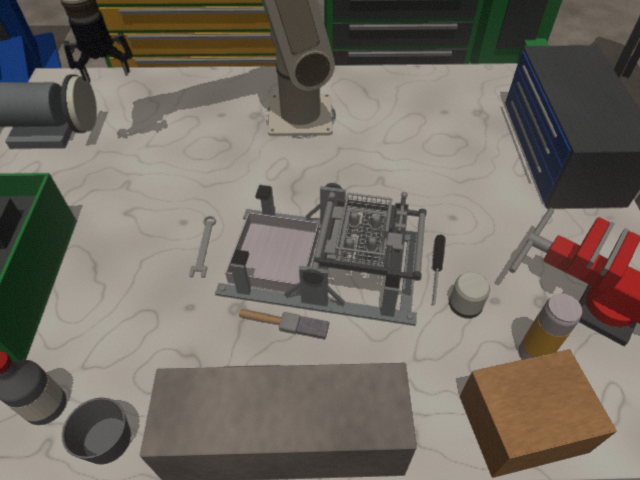

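View pics/side0.png

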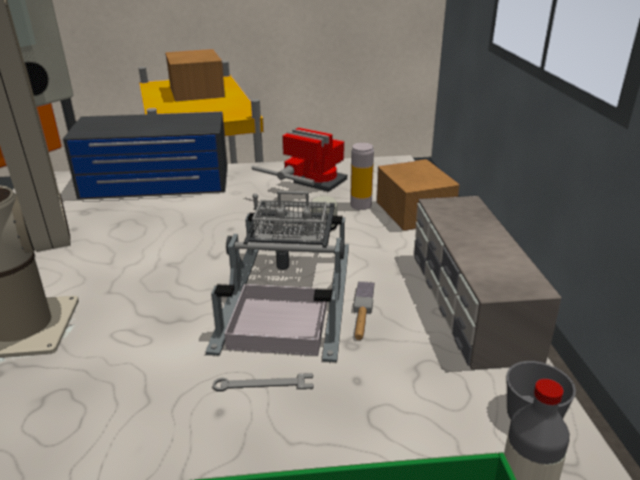

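```bash
python3 - <<'E'
from h import *
p=cv2.imread('pics/scene0.png'); cv2.imwrite('pics/scene0z.png',cv2.resize(p[170:330,210:450],None,fx=3.3,fy=3.3,interpolation=cv2.INTER_CUBIC))
print(bot.camera_info('wrist'))
E
```

```text
{'vfov': 66.29328225394255, 'cx': 320.5507884797269, 'cy': 242.4061380875072, 'k1': 0.023252647906759693, 'tool_from_camera': array([[ 1.54762578e-03, -9.53636796e-01, -3.00955921e-01,
         7.69531006e-02],
       [ 9.99998566e-01,  1.26904564e-03,  1.12114405e-03,
        -5.26002589e-04],
       [-6.87237425e-04, -3.00957225e-01,  9.53637393e-01,
        -1.43263297e-01],
       [ 0.00000000e+00,  0.00000000e+00,  0.00000000e+00,
         1.00000000e+00]])}
```

View pics/scene0z.png

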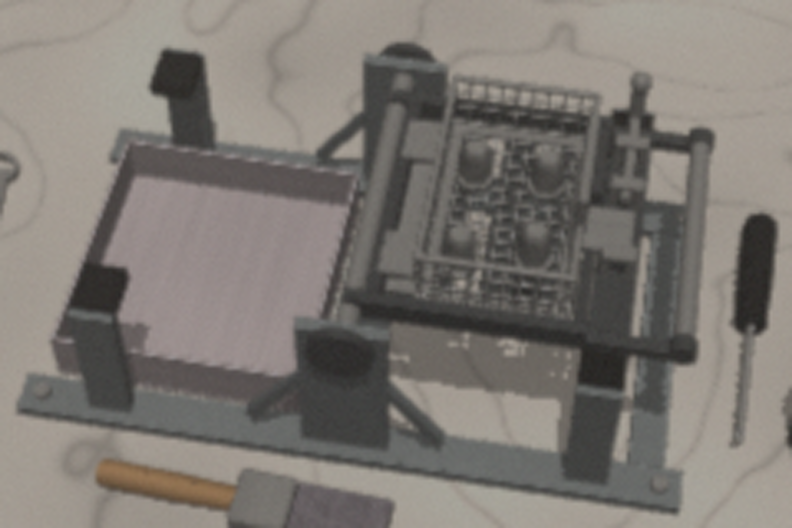

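Call:
move_arm:
  series:
    - [[2, 4, 2, 0, 0, 0, 1], [2, 4, 2, 0, 0, 0, 1], [2, 4, 2, 0, 0, 0, 1], [2, 4, 2, 0, 0, 0, 1], [2, 4, 2, 0, 0, 0, 1]]

```text
clock: 1.6
eef_pos: [0.2543, -0.272, 0.3293]
tool_rot: [0.988, 0.152, -0.001, -0.003]
ft_force: [0.5, 0.3, 0.0]
grip_width: 0.0855
```

Call:
move_arm:
  series:
    - [[3, 4, 1, 0, 0, -5.5, 1], [3, 4, 1, 0, 0, -5.5, 1], [3, 4, 1, 0, 0, -5.5, 1], [3, 4, 1, 0, 0, -5.5, 1], [3, 4, 1, 0, 0, -5.5, 1]]

```text
clock: 2.1
eef_pos: [0.3952, -0.0816, 0.3806]
tool_rot: [0.996, -0.09, 0.004, -0.0]
ft_force: [0.6, -1.1, -0.2]
grip_width: 0.0856
```

Call:
move_arm:
  series:
    - [[2.5, 4, 0, 0, 0, 0, 1], [2.5, 4, 0, 0, 0, 0, 1], [2.5, 4, 0, 0, 0, 0, 1], [2.5, 4, 0, 0, 0, 0, 1], [2.5, 4, 0, 0, 0, 0, 1]]

```text
clock: 2.6
eef_pos: [0.515, 0.017, 0.3836]
tool_rot: [0.999, -0.01, 0.007, -0.046]
ft_force: [0.2, -0.7, 0.2]
grip_width: 0.0852
```

```bash
cat >> h.py <<'E'
from scipy.spatial.transform import Rotation as R
def TT(o):
    T=np.eye(4); T[:3,:3]=R.from_quat(o['tool_rot']).as_matrix(); T[:3,3]=o['eef_pos']; return T
def wrist(fn):
    o=st(); T=TT(o); p,d=snap('wrist',fn+'.png'); np.savez('pics/'+fn+'.npz',d=d,T=T); return p,d,T
E
python3 - <<'E'
from h import *
p,d,T=wrist('w1')
for t in ['latch_stud','lift_bar','basket_handle','basket_lug','basket']:
    for r in bot.find_in('wrist',t)[:2]: print(t,np.round(r['at'],4),round(r['confidence'],2))
E
```

```text
2.6 [0.515  0.017  0.3836] [ 0.999 -0.01   0.007 -0.046] F [ 0.2 -0.7  0.2] g 0.0852 j [-0.02  0.25  0.41  1.71  0.09  3.14]
latch_stud [0.5152 0.2367 0.1376] 0.78
lift_bar [0.6067 0.1492 0.1326] 0.82
lift_bar [0.6355 0.112  0.1561] 0.57
basket_handle [0.6033 0.1572 0.1309] 0.81
basket_lug [0.5988 0.1525 0.1293] 0.87
basket [0.6016 0.1555 0.1324] 0.78
```

View pics/w1.png

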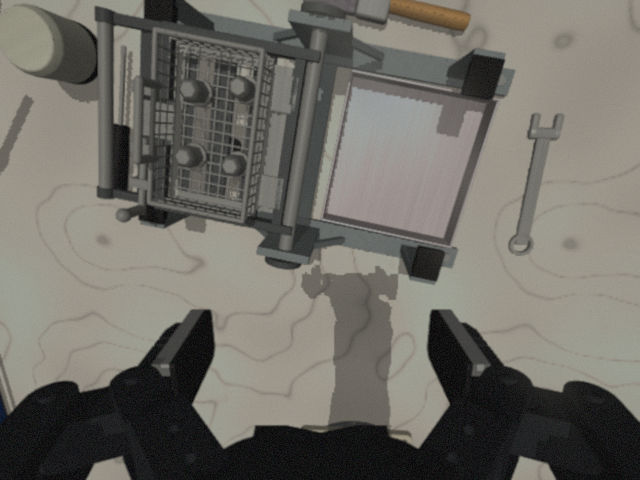

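```bash
python3 - <<'E'
from h import *
z=np.load('pics/w1.npz'); d,T=z['d'],z['T']
for n,u,v in [('bar far',104,40),('bar mid',104,100),('bar near',106,175),('hin far',316,60),('hin mid',303,140),('hin near',290,222),('stud',124,213),('trayFL',352,75),('trayFR',494,103),('trayNR',447,241),('trayNL',327,217)]:
    best=None
    a=d[v-2:v+3,u-2:u+3]; m=a[a>0].min(); print(n,np.round(w('wrist',u,v,m,T),4))
p=cv2.imread('pics/w1.png'); cv2.imwrite('pics/w1z.png',cv2.resize(p[0:240,80:340],None,fx=2.5,fy=2.5,interpolation=cv2.INTER_CUBIC))
E
```

```text
bar far [0.6793 0.2522 0.1373]
bar mid [0.6245 0.2641 0.1366]
bar near [0.5475 0.2777 0.1363]
hin far [0.6557 0.0416 0.1392]
hin mid [0.5822 0.0571 0.1348]
hin near [0.4947 0.0746 0.1339]
stud [0.5138 0.2369 0.178 ]
trayFL [0.6542 0.0081 0.0443]
trayFR [ 0.6184 -0.1596  0.0428]
trayNR [ 0.4465 -0.1208  0.0389]
trayNL [0.4796 0.0403 0.0416]
```

View pics/w1z.png

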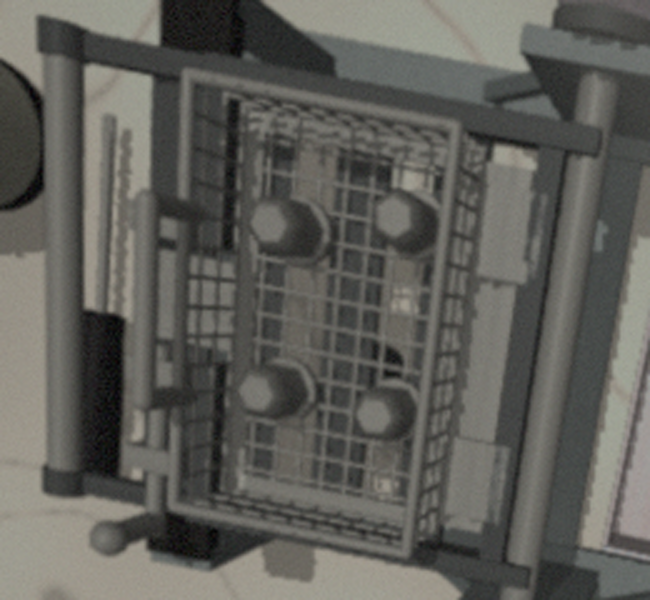

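Call:
move_arm:
  series:
    - [[-0.3, 1.1, 0, 0, 0, 8.5, 0], [-0.3, 1.1, 0, 0, 0, 8.5, 0], [-0.3, 1.1, 0, 0, 0, 8.5, 0], [-0.3, 1.1, 0, 0, 0, 8.5, 0], [-0.3, 1.1, 0, 0, 0, 8.5, 0]]

```text
clock: 3.4
eef_pos: [0.494, 0.0667, 0.3876]
tool_rot: [0.933, 0.357, -0.008, -0.044]
ft_force: [-0.6, -0.5, 0.3]
grip_width: 0.0126
```

Call:
move_arm:
  series:
    - [[-0.3, 1.1, 0, 0, 0, 8.5, 0], [-0.3, 1.1, 0, 0, 0, 8.5, 0], [-0.3, 1.1, 0, 0, 0, 8.5, 0], [-0.3, 1.1, 0, 0, 0, 8.5, 0], [-0.3, 1.1, 0, 0, 0, 8.5, 0]]

```text
clock: 3.9
eef_pos: [0.4746, 0.1188, 0.392]
tool_rot: [0.737, 0.674, -0.02, -0.036]
ft_force: [0.0, 0.1, -0.3]
grip_width: 0.0004
```

Call:
move_arm:
  series:
    - [[-0.3, 1.1, 0, 0, 0, 8.5, 0], [-0.3, 1.1, 0, 0, 0, 8.5, 0], [-0.3, 1.1, 0, 0, 0, 8.5, 0], [-0.3, 1.1, 0, 0, 0, 8.5, 0], [-0.3, 1.1, 0, 0, 0, 8.5, 0]]

```text
clock: 4.4
eef_pos: [0.456, 0.1707, 0.3964]
tool_rot: [0.439, 0.898, -0.03, -0.025]
ft_force: [0.1, -0.0, 0.5]
grip_width: -0.0
```

Call:
move_arm:
  series:
    - [[-0.3, 1.1, 0, 0, 0, 8.5, 0], [-0.3, 1.1, 0, 0, 0, 8.5, 0], [-0.3, 1.1, 0, 0, 0, 8.5, 0], [-0.3, 1.1, 0, 0, 0, 8.5, 0], [-0.3, 1.1, 0, 0, 0, 8.5, 0]]

```text
clock: 4.9
eef_pos: [0.4378, 0.2224, 0.4007]
tool_rot: [0.08, 0.996, -0.035, -0.01]
ft_force: [-0.1, -1.2, 0.4]
grip_width: 0.0003
```

```bash
cat >> h.py <<'E'
YAW=np.radians(-11.2); EX=np.array([np.cos(YAW),np.sin(YAW),0]); EY=np.array([-np.sin(YAW),np.cos(YAW),0]); H=np.array([.5747,.0575,.125])
def corr(o):
    des=R.from_matrix(np.array([-EX,EY,[0,0,-1]]).T)
    r=(des*R.from_quat(o['tool_rot']).inv()).as_rotvec(degrees=True); print('rotcorr',np.round(r,2))
E
python3 - <<'E'
from h import *
corr(bot.get_obs()); p,d,T=wrist('w2')
E
```

```text
rotcorr [ 3.93 -1.48 -2.01]
4.9 [0.4378 0.2224 0.4007] [ 0.08   0.996 -0.035 -0.01 ] F [-0.1 -1.2  0.4] g 0.0003 j [ 0.5   0.27  0.48  1.83 -0.05  0.66]
```

View pics/w2.png

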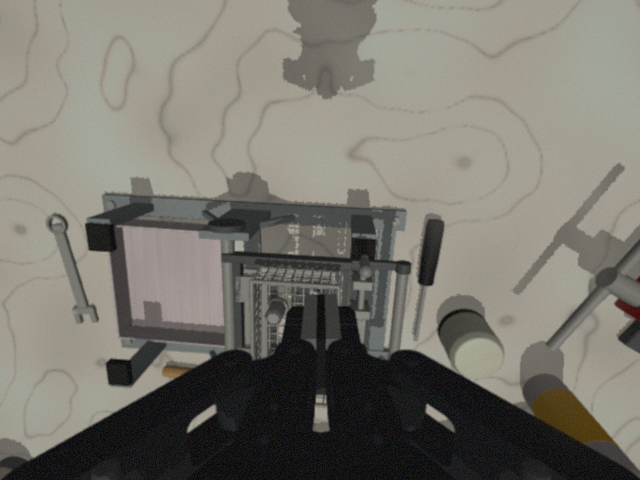

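```bash
python3 - <<'E'
from h import *
z=np.load('pics/w2.npz'); d,T=z['d'],z['T']
for n,u,v in [('bar nearest',401,285),('bar 330',399,325),('hin near',228,245),('hin 320',232,320),('stud',366,263)]:
    a=d[v-3:v+4,u-3:u+4]; m=a[a>0].min(); print(n,np.round(w('wrist',u,v,m,T),4))
p=cv2.imread('pics/w2.png'); cv2.imwrite('pics/w2z.png',cv2.resize(p[190:360,210:430],None,fx=3,fy=3,interpolation=cv2.INTER_CUBIC))
E
```

```text
bar nearest [0.5471 0.2825 0.1373]
bar 330 [0.5991 0.2749 0.138 ]
hin near [0.471  0.0862 0.1352]
hin 320 [0.5672 0.07   0.139 ]
stud [0.5009 0.2452 0.1741]
```

View pics/w2z.png

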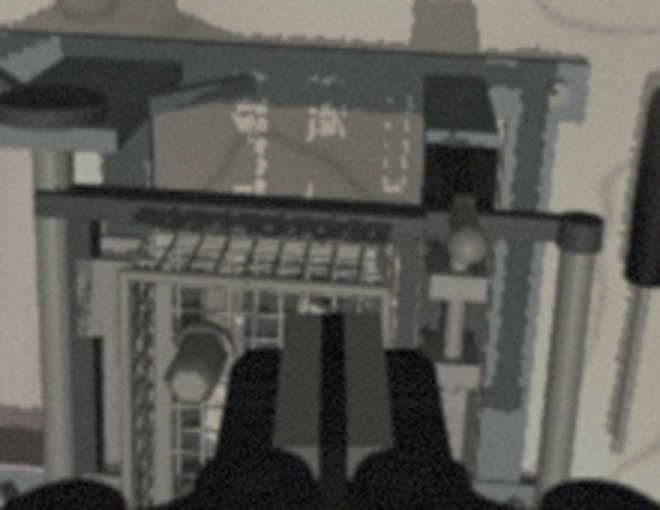

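Call:
move_arm:
  series:
    - [[0, 0, -1, 3.9, -1.5, -2, 0], [0, 0, -1, 0, 0, 0, 0], [0, 0, 0, 0, 0, 0, 0], [0, 0, 0, 0, 0, 0, 0], [0, 0, 0, 0, 0, 0, 0]]

```text
clock: 5.45
eef_pos: [0.4358, 0.2205, 0.3836]
tool_rot: [0.101, 0.995, 0.003, 0.003]
ft_force: [-0.4, -0.4, 0.2]
grip_width: 0.0002
```

```bash
python3 - <<'E'
from h import *
corr(bot.get_obs()); p,d,T=wrist('w3')
p,d=snap('scene','s1.png'); np.save('pics/s1.npy',d)
st()
E
```

```text
rotcorr [-0.26  0.33  0.43]
5.45 [0.4358 0.2205 0.3836] [0.101 0.995 0.003 0.003] F [-0.4 -0.4  0.2] g 0.0002 j [0.47 0.2  0.35 1.71 0.   0.67]
5.55 [0.436  0.2209 0.3836] [0.101 0.995 0.003 0.003] F [0.2 0.4 0.1] g -0.0002 j [0.47 0.2  0.35 1.71 0.   0.67]
```

View pics/w3.png

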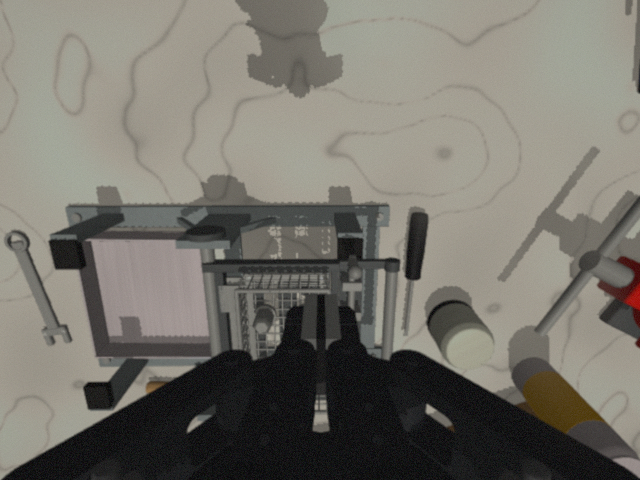

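View pics/s1.png

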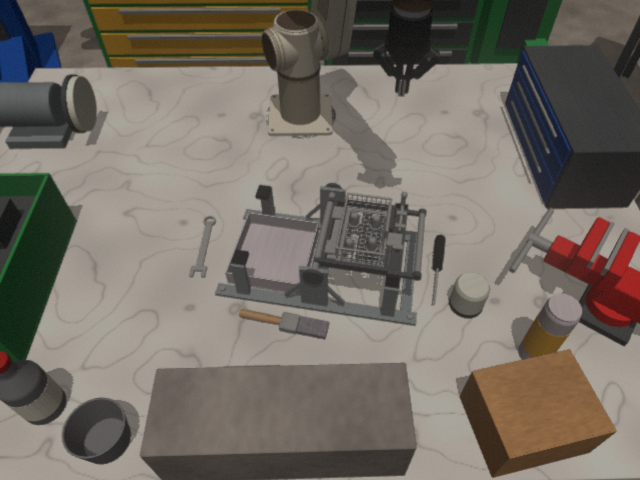

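```bash
python3 - <<'E'
from h import *
z=np.load('pics/w3.npz'); d,T=z['d'],z['T']
for n,u,v in [('bar near',391,285),('bar 330',389,325),('hin near',210,250),('hin 320',214,325),('stud',355,268)]:
    a=d[v-3:v+4,u-3:u+4]; m=a[a>0].min(); print(n,np.round(w('wrist',u,v,m,T),4))
d=np.load('pics/s1.npy')
for n,u,v in [('stud',404.2,194.2),('bar near',423,215),('bar far',418,268),('bar mid',420,240),('hin near',331,200),('hin far',319,255),('handle',390,230)]:
    iu,iv=int(round(u)),int(round(v)); a=d[iv-1:iv+2,iu-1:iu+2]; print(n,np.round(w('scene',u,v,a[a>0].min()),4))
p=cv2.imread('pics/s1.png'); cv2.imwrite('pics/s1z.png',cv2.resize(p[180:290,310:435],None,fx=5,fy=5,interpolation=cv2.INTER_CUBIC))
E
```

```text
bar near [0.5495 0.2822 0.1375]
bar 330 [0.6004 0.2723 0.1382]
hin near [0.4652 0.0917 0.1414]
hin 320 [0.5592 0.0668 0.1356]
stud [0.5037 0.2441 0.1777]
stud [0.5174 0.2424 0.1772]
bar near [0.5436 0.2868 0.136 ]
bar far [0.6926 0.2548 0.1389]
bar mid [0.6158 0.27   0.1359]
hin near [0.4926 0.0805 0.1362]
hin far [0.6494 0.0503 0.1333]
handle [0.5819 0.2086 0.1311]
```

View pics/s1z.png

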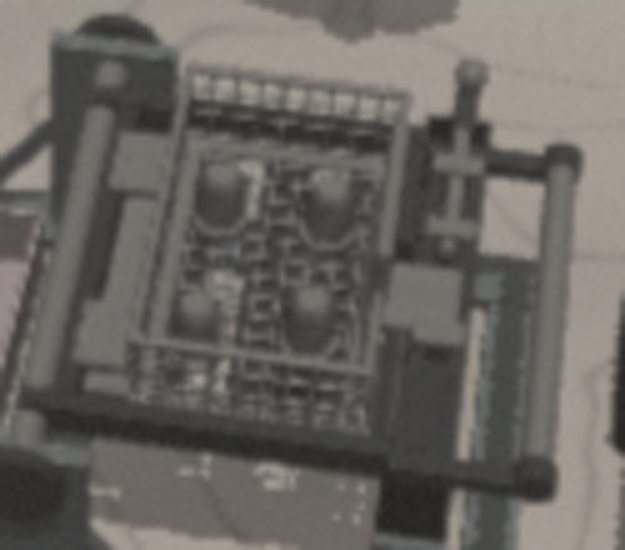

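Call:
move_arm:
  series:
    - [[2.4, 3, -2, -0.3, 0.3, 0.4, 0], [0, 0, -4.5, 0, 0, 0, 0], [0, 0, -4.5, 0, 0, 0, 0], [0, 0, -4, 0, 0, 0, 0], [0, 0, -2, 0, 0, 0, 0]]

```text
clock: 6.05
eef_pos: [0.4655, 0.2544, 0.2131]
tool_rot: [0.098, 0.995, 0.004, 0.006]
ft_force: [-0.9, -0.4, 0.3]
grip_width: -0.0001
```

```bash
python3 - <<'E'
from h import *
corr(bot.get_obs()); p,d,T=wrist('w4')
E
```

```text
rotcorr [-0.35  0.78  0.07]
6.05 [0.4655 0.2544 0.2131] [0.098 0.995 0.004 0.006] F [-0.9 -0.4  0.3] g -0.0001 j [ 0.5   0.3   0.03  1.29 -0.    0.7 ]
```

View pics/w4.png

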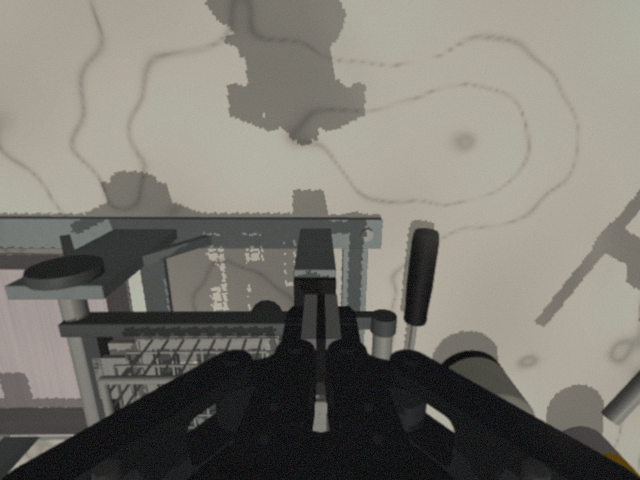

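Call:
move_arm:
  series:
    - [[-0.2, -0.2, -3, -0.3, 0.8, 0, 0], [0, 0, -2, 0, 0, 0, 0], [0, 0, -0.6, 0, 0, 0, 0], [0, 0, 0, 0, 0, 0, 0], [0, 0, 0, 0, 0, 0, 0]]

```text
clock: 6.6
eef_pos: [0.4645, 0.2531, 0.1559]
tool_rot: [0.098, 0.995, -0.0, -0.001]
ft_force: [0.2, 0.1, 0.6]
grip_width: 0.0001
```

```bash
python3 - <<'E'
from h import *
corr(st()); snap('scene','s2.png');snap('side','d2.png')
a=cv2.imread('pics/s2.png')[150:290,300:440];b=cv2.imread('pics/d2.png')[150:290,210:350]
cv2.imwrite('pics/c2.png',np.hstack([cv2.resize(x,(400,400),interpolation=cv2.INTER_CUBIC) for x in (a,b)]))
E
```

```text
6.6 [0.4645 0.2531 0.1559] [ 0.098  0.995 -0.    -0.001] F [0.2 0.1 0.6] g 0.0001 j [ 0.5   0.34 -0.06  1.17  0.    0.7 ]
rotcorr [ 0.01 -0.12  0.09]
```

View pics/c2.png

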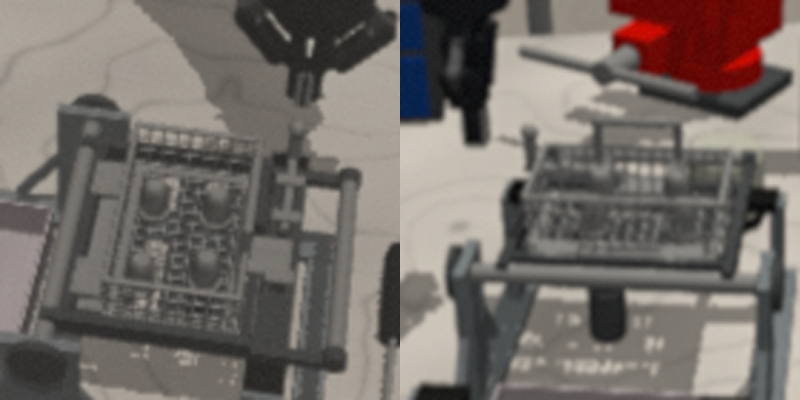

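Call:
move_arm:
  series:
    - [[1.2, -0.4, 0, 0, 0, 0, 0], [1.2, -0.25, 0, 0, 0, 0, 0], [1, -0.2, 0, 0, 0, 0, 0], [1, -0.2, 0, 0, 0, 0, 0], [1, -0.2, 0, 0, 0, 0, 0]]

```text
clock: 7.2
eef_pos: [0.5228, 0.2406, 0.1589]
tool_rot: [0.098, 0.995, 0.002, 0.0]
ft_force: [-1.4, 1.1, 0.7]
grip_width: 0.0001
```

```bash
python3 - <<'E'
from h import *
corr(st()); snap('scene','s3.png');snap('side','d3.png')
a=cv2.imread('pics/s3.png')[150:290,300:440];b=cv2.imread('pics/d3.png')[150:290,210:350]
cv2.imwrite('pics/c3.png',np.hstack([cv2.resize(x,(400,400),interpolation=cv2.INTER_CUBIC) for x in (a,b)]))
E
```

```text
7.2 [0.5228 0.2406 0.1589] [0.098 0.995 0.002 0.   ] F [-1.4  1.1  0.7] g 0.0001 j [0.43 0.43 0.08 1.22 0.   0.63]
rotcorr [-0.18  0.03  0.03]
```

View pics/c3.png

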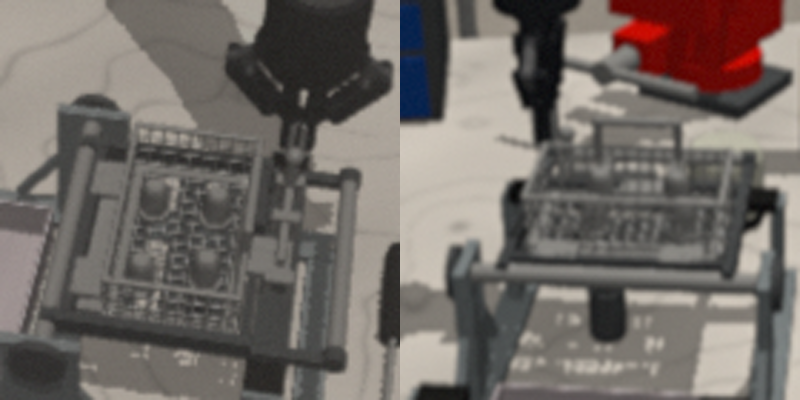

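Contact made, and the bolt is moving. z drifts up ~1 mm per row, so I correct that while pushing on.

Call:
move_arm:
  series:
    - [[0.7, -0.15, -0.2, 0, 0, 0, 0], [0.7, -0.15, 0, 0, 0, 0, 0], [0.7, -0.15, 0, 0, 0, 0, 0], [0.5, -0.1, 0, 0, 0, 0, 0], [0.5, -0.1, 0, 0, 0, 0, 0]]

```text
clock: 7.8
eef_pos: [0.5373, 0.2374, 0.1564]
tool_rot: [0.095, 0.995, 0.004, -0.019]
ft_force: [-14.4, 1.8, 7.2]
grip_width: -0.0003
```

```bash
python3 - <<'E'
from h import *
corr(st()); snap('scene','s4.png')
a=cv2.imread('pics/s4.png')[150:290,300:440]
cv2.imwrite('pics/c4.png',cv2.resize(a,(560,560),interpolation=cv2.INTER_CUBIC))
E
```

```text
7.8 [0.5373 0.2374 0.1564] [ 0.095  0.995  0.004 -0.019] F [-14.4   1.8   7.2] g -0.0003 j [0.4  0.48 0.15 1.27 0.02 0.59]
rotcorr [-0.64 -2.14 -0.34]
```

View pics/c4.png

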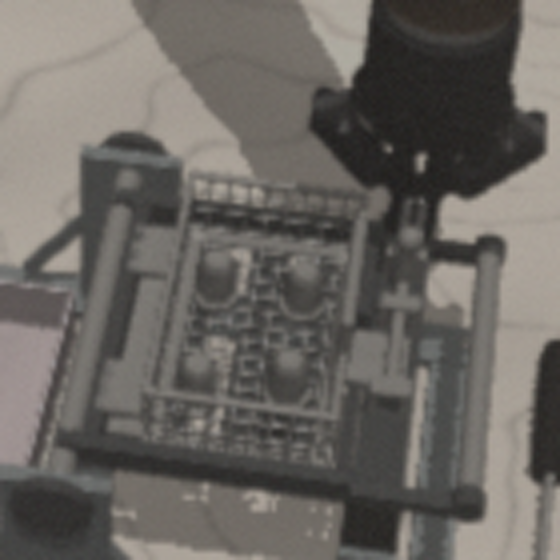

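```bash
python3 - <<'E'
from h import *
p,d=snap('scene','s4b.png'); np.save('pics/s4.npy',d)
d0=np.load('pics/s1.npy')
for n,D,u,v in [('before',d0,404.2,195),('now',d,402.8,209.5)]:
    iu,iv=int(round(u)),int(round(v)); print(np.round(D[iv-2:iv+3,iu-2:iu+3],3)); a=D[iv-1:iv+2,iu-1:iu+2]; print(n,np.round(w('scene',u,v,a[a>0].min()),4))
p,d,T=wrist('w5')
cv2.imwrite('pics/w5z.png',cv2.resize(p[200:440,200:460,::-1],None,fx=2.3,fy=2.3,interpolation=cv2.INTER_CUBIC))
E
```

```text
[[1.16  1.157 1.152 1.159 1.154]
 [1.158 1.154 1.154 1.153 1.157]
 [1.156 1.156 1.152 1.154 1.156]
 [1.154 1.154 1.159 1.155 1.157]
 [1.161 1.156 1.153 1.157 1.159]]
before [0.5188 0.2424 0.1761]
[[1.125 1.121 1.126 0.    1.13 ]
 [1.123 1.126 1.128 1.123 1.129]
 [1.128 1.124 1.128 1.124 1.127]
 [1.126 1.13  1.126 1.125 1.127]
 [1.13  1.13  1.129 1.127 1.166]]
now [0.5633 0.2339 0.1772]
7.9 [0.5374 0.2374 0.1564] [ 0.095  0.995  0.004 -0.019] F [-14.9   2.3   9.5] g 0.0001 j [0.4  0.48 0.15 1.27 0.02 0.59]
```

View pics/w5z.png

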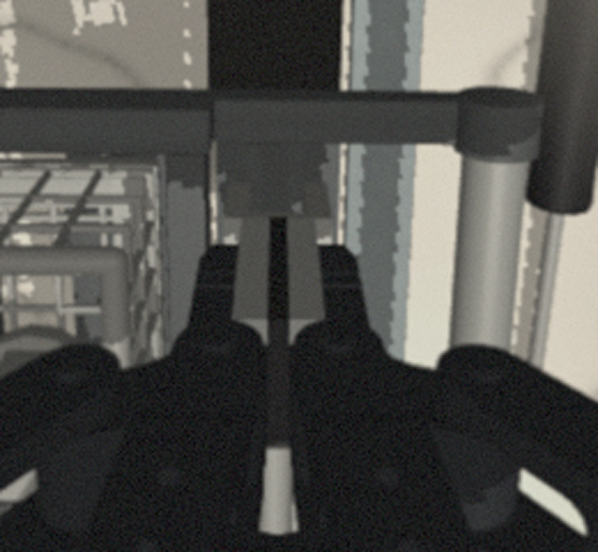

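Call:
move_arm:
  series:
    - [[-0.5, 0.1, 0.3, -0.6, -2, -0.3, 0], [0, 0, 0, 0, 0, 0, 0], [0.5, -0.1, 0, 0, 0, 0, 0], [0.8, -0.15, 0, 0, 0, 0, 0], [0.8, -0.15, 0, 0, 0, 0, 0]]

```text
clock: 8.45
eef_pos: [0.5379, 0.2374, 0.1594]
tool_rot: [0.094, 0.995, 0.002, -0.019]
ft_force: [-28.6, 4.7, 17.6]
grip_width: -0.0001
```

```bash
python3 - <<'E'
from h import *
corr(st()); p,d=snap('scene','s5.png'); np.save('pics/s5.npy',d)
a=cv2.imread('pics/s5.png')[150:290,300:440]
cv2.imwrite('pics/c5.png',cv2.resize(a,(560,560),interpolation=cv2.INTER_CUBIC))
u,v=402.8,209.5;iu,iv=403,210;a=d[iv-1:iv+2,iu-1:iu+2]; print(np.round(w('scene',u,v,a[a>0].min()),4))
E
```

```text
8.45 [0.5379 0.2374 0.1594] [ 0.094  0.995  0.002 -0.019] F [-28.6   4.7  17.6] g -0.0001 j [0.4  0.48 0.16 1.28 0.02 0.59]
rotcorr [-0.43 -2.12 -0.43]
[0.5625 0.2341 0.1764]
```

View pics/c5.png

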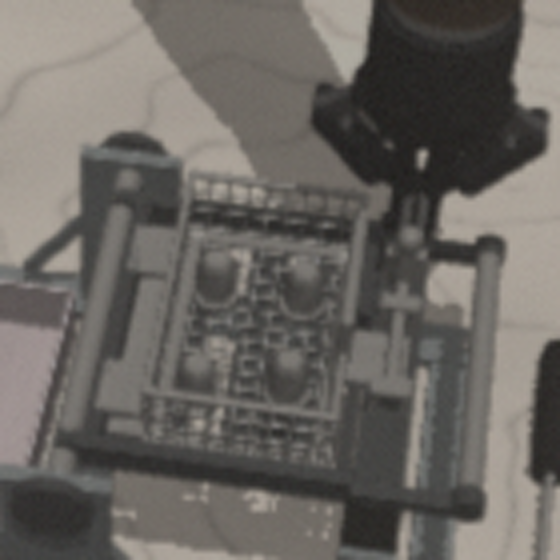

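Call:
move_arm:
  series:
    - [[-1.5, 0.3, 0.2, -0.4, -2, -0.4, 0], [-1.5, 0, 4.5, 0, 0, 0, 0], [-1, -1, 4.5, 0, 0, 0, 0.5], [-1, -1, 4.5, 0, 0, 0, 0.5], [0, 0, 0, 0, 0, 0, 0.5]]

```text
clock: 9.0
eef_pos: [0.4837, 0.2164, 0.2947]
tool_rot: [0.098, 0.995, -0.004, -0.008]
ft_force: [1.9, -0.4, -0.2]
grip_width: 0.0422
```

Call:
move_arm:
  series:
    - [[0, 0, 0, 0, 0, 0, 1], [0, 0, 0, 0, 0, 0, 1], [0, 0, 0, 0, 0, 0, 1], [0, 0, 0, 0, 0, 0, 1], [0, 0, 0, 0, 0, 0, 1]]

```text
clock: 9.5
eef_pos: [0.4865, 0.2155, 0.292]
tool_rot: [0.099, 0.995, -0.005, -0.009]
ft_force: [0.4, -0.1, 0.0]
grip_width: 0.0856
```

```bash
python3 - <<'E'
from h import *
corr(bot.get_obs()); p,d,T=wrist('w6')
p,d=snap('scene','s6.png'); np.save('pics/s6.npy',d)
cv2.imwrite('pics/s6z.png',cv2.resize(p[180:290,310:435,::-1],None,fx=5,fy=5,interpolation=cv2.INTER_CUBIC))
E
```

```text
rotcorr [ 0.43 -1.08  0.16]
9.5 [0.4865 0.2155 0.292 ] [ 0.099  0.995 -0.005 -0.009] F [ 0.4 -0.1  0. ] g 0.0856 j [0.42 0.31 0.25 1.53 0.   0.61]
```

View pics/w6.png

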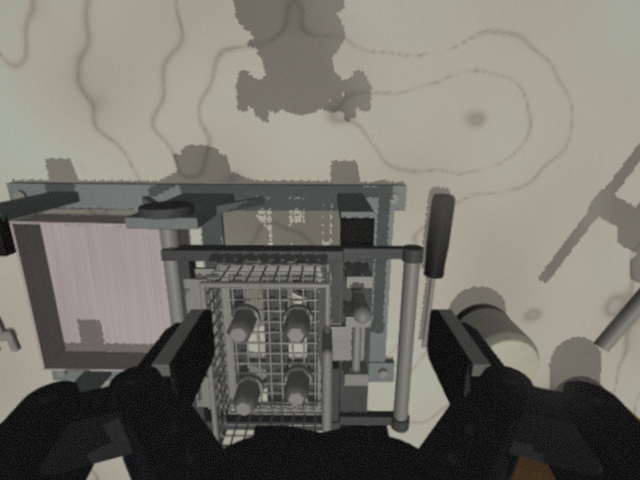

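View pics/s6z.png

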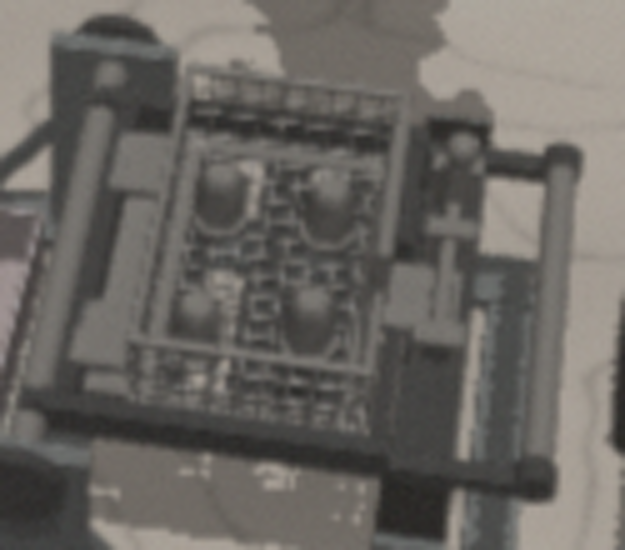

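```bash
python3 - <<'E'
from h import *
p,d,T=wrist('w7')
def pr(n,u,v):
    a=d[v-2:v+3,u-2:u+3]; P=w('wrist',u,v,a[a>0].min(),T); print(n,np.round(P,4)); return P
for n,u,v in [('h1',327,345),('h2',327,370),('h3',327,395),('h4',327,418),('bar1',411,270),('bar2',406,330),('bar3',402,400),('ends',412,256),('ende',401,416),('hinge1',171,260),('hinge2',179,320),('stud',361,314)]: pr(n,u,v)
cv2.imwrite('pics/w7z.png',cv2.resize(p[300:440,280:440,::-1],None,fx=4,fy=4,interpolation=cv2.INTER_CUBIC))
E
```

```text
9.6 [0.4864 0.2155 0.2921] [ 0.099  0.995 -0.005 -0.009] F [0.3 1.1 0.3] g 0.0852 j [0.42 0.31 0.25 1.53 0.   0.61]
h1 [0.5621 0.2047 0.1962]
h2 [0.579  0.2013 0.2022]
h3 [0.601  0.1971 0.2015]
h4 [0.6214 0.1931 0.2019]
bar1 [0.54   0.2835 0.1366]
bar2 [0.5966 0.2715 0.1376]
bar3 [0.6712 0.2576 0.1374]
ends [0.5264 0.2855 0.1394]
ende [0.6897 0.2541 0.1372]
hinge1 [0.4904 0.0827 0.1395]
hinge2 [0.4656 0.1692 0.3198]
stud [0.5507 0.2338 0.1794]
```

View pics/w7z.png

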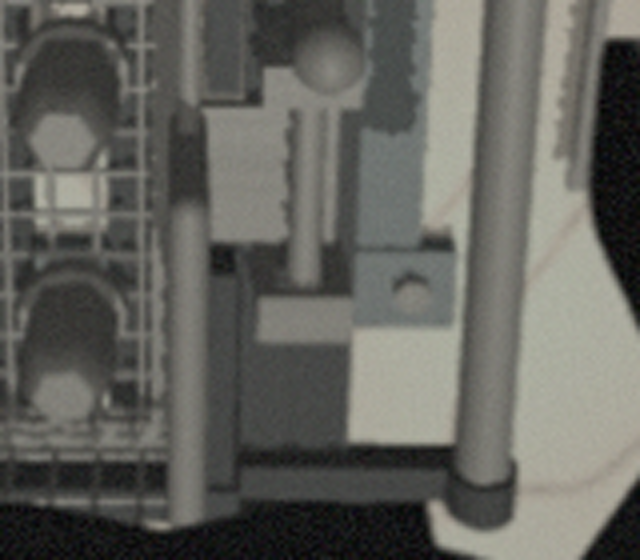

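Call:
move_arm:
  series:
    - [[3.8, -0.6, -1, 0.4, -1.1, 0.2, 0.5], [3.8, -0.6, -1, 0, 0, 0, 0.5], [3.8, -0.6, -1, 0, 0, 0, 0.5], [0, 0, -3, 0, 0, 0, 0.5], [0, 0, -2, 0, 0, 0, 0.5]]

```text
clock: 10.15
eef_pos: [0.607, 0.1986, 0.2134]
tool_rot: [0.096, 0.995, 0.002, 0.005]
ft_force: [0.1, 0.6, 0.1]
grip_width: 0.0427
```

```bash
python3 - <<'E'
from h import *
corr(bot.get_obs()); p,d,T=wrist('w8')
E
```

```text
rotcorr [-0.2   0.61 -0.21]
10.15 [0.607  0.1986 0.2134] [0.096 0.995 0.002 0.005] F [0.1 0.6 0.1] g 0.0427 j [0.32 0.52 0.37 1.41 0.   0.51]
```

View pics/w8.png

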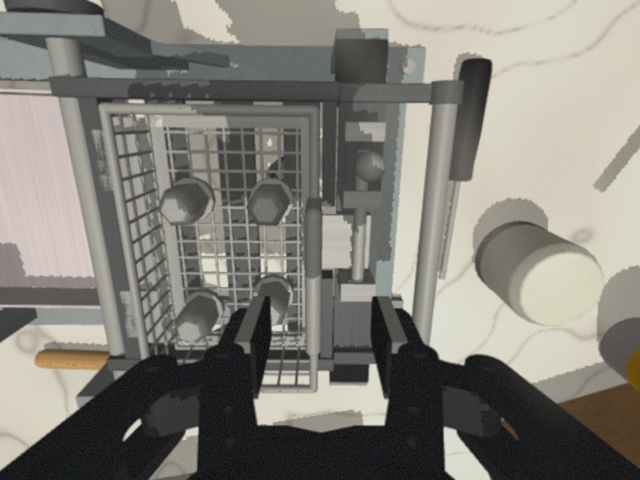

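```bash
python3 - <<'E'
from h import *
z=np.load('pics/w8.npz'); d,T=z['d'],z['T']
for u,v in [(313,205),(313,240),(313,280),(313,320),(313,345),(313,352)]:
    a=d[v-2:v+3,u-2:u+3]; print(v,np.round(w('wrist',u,v,a[a>0].min(),T),4))
i=bot.camera_info('wrist'); C=np.linalg.inv(i['tool_from_camera'])
for zz in (0,-.0187): print((C@[0,0,zz,1])[:2]/(C@[0,0,zz,1])[2]*240/np.tan(np.radians(i['vfov']/2))+[i['cx'],i['cy']])
E
```

```text
205 [0.5631 0.2041 0.1967]
240 [0.5774 0.2014 0.2019]
280 [0.5965 0.1976 0.2012]
320 [0.6165 0.1936 0.2017]
345 [0.6299 0.1909 0.2018]
352 [0.6338 0.1902 0.2017]
[319.53436807 312.73060188]
[319.39595239 336.1676939 ]
```

Call:
move_arm:
  series:
    - [[-0.6, -0.2, -1.5, -0.2, 0.6, -0.2, 0.5], [0, 0, -1.2, 0, 0, 0, 0.5], [0, 0, -0.5, 0, 0, 0, 0.5], [0, 0, 0, 0, 0, 0, 0], [0, 0, 0, 0, 0, 0, 0]]

```text
clock: 10.7
eef_pos: [0.5994, 0.1965, 0.1772]
tool_rot: [0.097, 0.995, -0.001, -0.002]
ft_force: [-0.1, 0.7, 0.5]
grip_width: 0.0142
```

Call:
move_arm:
  series:
    - [[0, 0, 0, 0, 0, 0, 0], [0, 0, 0, 0, 0, 0, 0], [0, 0, 0, 0, 0, 0, 0], [0, 0, 0, 0, 0, 0, 0], [0, 0, 0, 0, 0, 0, 0]]

```text
clock: 11.2
eef_pos: [0.5994, 0.1965, 0.1778]
tool_rot: [0.097, 0.995, -0.001, -0.002]
ft_force: [0.0, -1.2, -3.4]
grip_width: 0.006
```

Call:
move_arm:
  series:
    - [[0, 0, 0.15, 0, 0, 0, 0], [0, 0, 0.15, 0, 0, 0, 0], [0, 0, 0.15, 0, 0, 0, 0], [0, 0, 0.15, 0, 0, 0, 0], [0, 0, 0.15, 0, 0, 0, 0]]

```text
clock: 11.7
eef_pos: [0.5978, 0.1958, 0.1803]
tool_rot: [0.097, 0.995, -0.003, -0.006]
ft_force: [3.0, 0.1, -13.6]
grip_width: 0.0062
```

Call:
move_arm:
  series:
    - [[0, 0, 0.12, 0, 0, 0, 0], [0, 0, 0.12, 0, 0, 0, 0], [0, 0, 0.12, 0, 0, 0, 0], [0, 0, 0.12, 0, 0, 0, 0], [0, 0, 0.12, 0, 0, 0, 0]]

```text
clock: 12.2
eef_pos: [0.5954, 0.196, 0.1811]
tool_rot: [0.097, 0.995, -0.004, -0.011]
ft_force: [1.3, 1.3, -17.3]
grip_width: 0.0054
```

```bash
python3 - <<'E'
from h import *
st(); p,d,T=wrist('w9')
cv2.imwrite('pics/w9z.png',cv2.resize(p[60:360,280:480,::-1],None,fx=2.5,fy=2,interpolation=cv2.INTER_CUBIC)); st()
E
```

```text
12.2 [0.5954 0.196  0.1811] [ 0.097  0.995 -0.004 -0.011] F [  1.3   1.3 -17.3] g 0.0054 j [0.32 0.54 0.31 1.37 0.   0.51]
12.2 [0.5954 0.196  0.1811] [ 0.097  0.995 -0.004 -0.011] F [  1.3   1.3 -17.3] g 0.0054 j [0.32 0.54 0.31 1.37 0.   0.51]
12.25 [0.5954 0.196  0.1813] [ 0.097  0.995 -0.004 -0.011] F [  1.6   1.  -16.4] g 0.0057 j [0.32 0.54 0.32 1.37 0.   0.51]
```

View pics/w9z.png

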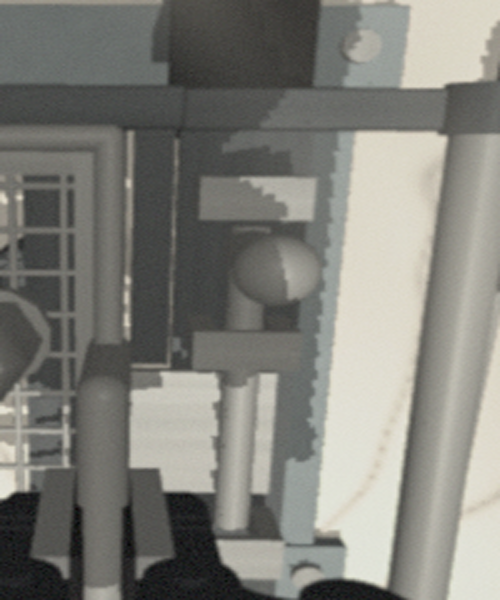

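Call:
move_arm:
  series:
    - [[0, 0, -0.1, 0, 0, 0, 0], [0, 0, -0.15, 0, 0, 0, 0], [0, 0, -0.2, 0, 0, 0, 0], [0, 0, -0.1, 0, 0, 0, 0], [0, 0, 0, 0, 0, 0, 0]]

```text
clock: 12.75
eef_pos: [0.5958, 0.1965, 0.1803]
tool_rot: [0.097, 0.995, -0.003, -0.008]
ft_force: [1.4, 0.2, -14.3]
grip_width: 0.0057
```

Call:
move_arm:
  series:
    - [[0, 0, 0, 0, 0, 0, 0.3], [0, 0, 0, 0, 0, 0, 0.4], [0, 0, 0, 0, 0, 0, 0.4], [0, 0, 2, 0.4, -1, 0, 0.4], [0, 0, 4, 0, 0, 0, 0.4]]

```text
clock: 13.25
eef_pos: [0.5971, 0.1959, 0.2452]
tool_rot: [0.097, 0.995, 0.002, 0.003]
ft_force: [-0.2, -0.2, 0.6]
grip_width: 0.0341
```

```bash
python3 - <<'E'
from h import *
corr(st()); p,d,T=wrist('w10')
E
```

```text
13.25 [0.5971 0.1959 0.2452] [0.097 0.995 0.002 0.003] F [-0.2 -0.2  0.6] g 0.0341 j [0.32 0.5  0.41 1.48 0.   0.51]
rotcorr [-0.2   0.4  -0.08]
13.25 [0.5971 0.1959 0.2452] [0.097 0.995 0.002 0.003] F [-0.2 -0.2  0.6] g 0.0341 j [0.32 0.5  0.41 1.48 0.   0.51]
```

View pics/w10.png

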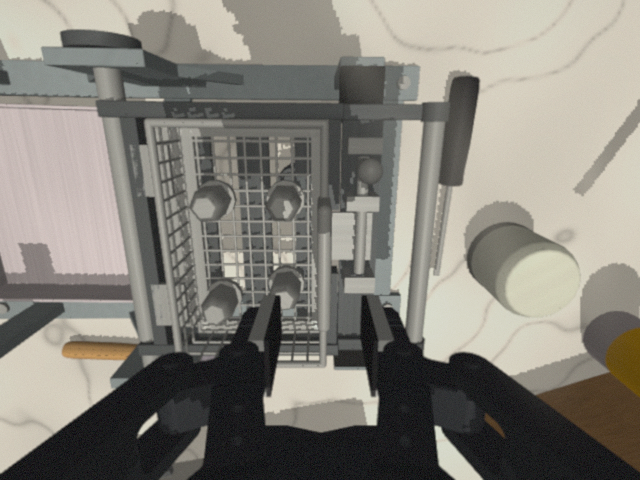

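```bash
python3 - <<'E'
from h import *
z=np.load('pics/w10.npz'); d,T=z['d'],z['T']
P=[]
for u,v in [(432,125),(428,180),(422,250),(417,320),(433,112),(415,350)]:
    a=d[v-3:v+4,u-3:u+4]; q=w('wrist',u,v,a[a>0].min(),T); print(v,np.round(q,4))
for u,v in [(110,130),(122,200),(135,280)]:
    a=d[v-3:v+4,u-3:u+4]; q=w('wrist',u,v,a[a>0].min(),T); print('hinge',v,np.round(q,4))
E
```

```text
125 [0.5355 0.2827 0.1368]
180 [0.5704 0.2764 0.1375]
250 [0.6199 0.2671 0.1373]
320 [0.6761 0.2571 0.137 ]
112 [0.5277 0.2834 0.139 ]
350 [0.5887 0.2265 0.2936]
hinge 130 [0.4989 0.0765 0.1353]
hinge 200 [0.5441 0.0678 0.1356]
hinge 280 [0.6029 0.0558 0.1355]
```

Call:
move_arm:
  series:
    - [[0.7, 3.7, 0, -0.2, 0.4, 0.3, 0.35], [0.7, 3.7, 0, 0, 0, 0, 0.35], [0, 0, -3, 0, 0, 0, 0.35], [0, 0, -2, 0, 0, 0, 0.35], [0, 0, 0, 0, 0, 0, 0.35]]

```text
clock: 13.8
eef_pos: [0.6214, 0.2755, 0.2258]
tool_rot: [0.095, 0.995, 0.012, 0.023]
ft_force: [-0.1, 0.1, 0.6]
grip_width: 0.03
```

```bash
python3 - <<'E'
from h import *
corr(bot.get_obs()); p,d,T=wrist('w11')
for u,v in [(320,150),(320,200),(320,250),(320,290)]:
    r=d[v,290:350]; j=np.where((r>0)&(r<r[r>0].min()+.008))[0]; u=290+int(j.mean()); print(u,v,np.round(w('wrist',u,v,np.median(r[j]),T),4))
E
```

```text
rotcorr [-1.05  2.77 -0.28]
13.8 [0.6214 0.2755 0.2258] [0.095 0.995 0.012 0.023] F [-0.1  0.1  0.6] g 0.03 j [ 0.42  0.57  0.49  1.44 -0.    0.61]
306 150 [0.5619 0.2807 0.1347]
306 200 [0.5924 0.2745 0.1348]
306 250 [0.6263 0.2675 0.1344]
306 290 [0.6558 0.2615 0.1345]
```

View pics/w11.png

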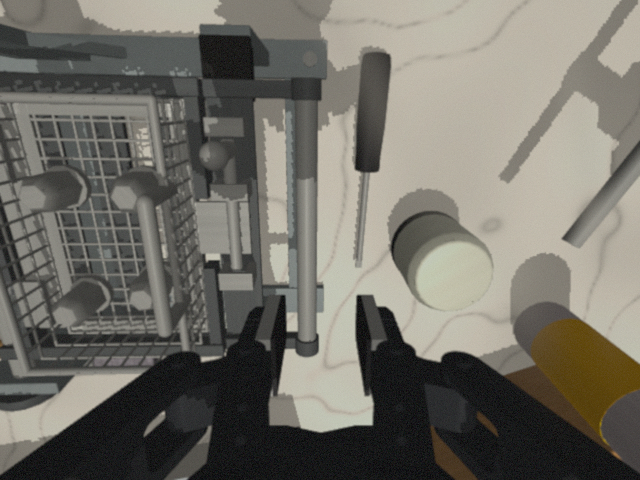

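Call:
move_arm:
  series:
    - [[-1.1, -0.4, 0, -1, 2.8, -0.3, 0.35], [0, 0, -3, 0, 0, 0, 0.35], [0, 0, -2.5, 0, 0, 0, 0.35], [0, 0, 0, 0, 0, 0, 0.35], [0, 0, 0, 0, 0, 0, 0.35]]

```text
clock: 14.35
eef_pos: [0.6155, 0.2714, 0.187]
tool_rot: [0.099, 0.995, 0.006, 0.009]
ft_force: [0.7, -0.7, 0.7]
grip_width: 0.0298
```

```bash
python3 - <<'E'
from h import *
corr(bot.get_obs()); p,d,T=wrist('w12')
for u,v in [(320,150),(320,200),(320,250),(320,290)]:
    r=d[v,290:350]; j=np.where((r>0)&(r<r[r>0].min()+.008))[0]; u=290+int(j.mean()); print(u,v,np.round(w('wrist',u,v,np.median(r[j]),T),4))
E
```

```text
rotcorr [-0.53  1.14  0.19]
14.35 [0.6155 0.2714 0.187 ] [0.099 0.995 0.006 0.009] F [ 0.7 -0.7  0.7] g 0.0298 j [0.42 0.6  0.43 1.38 0.   0.61]
315 150 [0.5516 0.2824 0.1347]
316 200 [0.5772 0.2777 0.1348]
316 250 [0.6053 0.272  0.1345]
316 290 [0.6294 0.2671 0.1349]
```

View pics/w12.png

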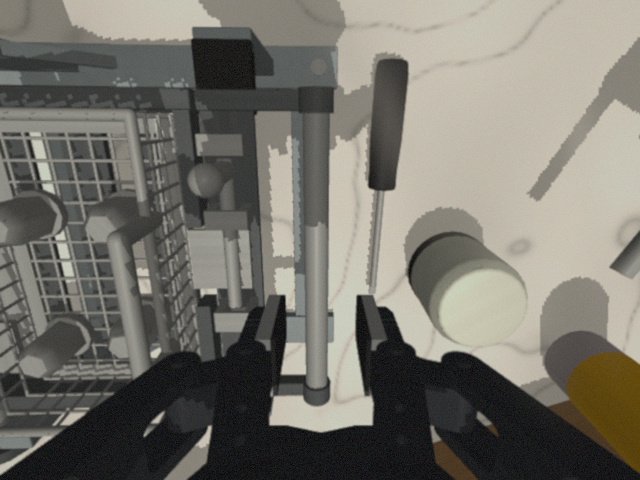

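Call:
move_arm:
  series:
    - [[-0.4, 0, -2, -0.5, 1.1, 0.2, 0.35], [0, 0, -2.5, 0, 0, 0, 0.35], [0, 0, -2, 0, 0, 0, 0.35], [0, 0, 0, 0, 0, 0, 0.35], [0, 0, 0, 0, 0, 0, 0.35]]

```text
clock: 14.9
eef_pos: [0.6137, 0.2724, 0.1248]
tool_rot: [0.097, 0.995, 0.002, 0.003]
ft_force: [0.1, 0.7, 0.9]
grip_width: 0.0302
```

```bash
python3 - <<'E'
from h import *
corr(st())
E
```

```text
14.9 [0.6137 0.2724 0.1248] [0.097 0.995 0.002 0.003] F [0.1 0.7 0.9] g 0.0302 j [0.42 0.63 0.33 1.26 0.   0.61]
rotcorr [-0.2   0.41 -0.02]
```

Call:
move_arm:
  series:
    - [[-0.1, -0.2, -1.3, -0.2, 0.4, 0, 0.35], [0, 0, -0.3, 0, 0, 0, 0.35], [0, 0, 0, 0, 0, 0, 0], [0, 0, 0, 0, 0, 0, 0], [0, 0, 0, 0, 0, 0, 0]]

```text
clock: 15.4
eef_pos: [0.6136, 0.2699, 0.11]
tool_rot: [0.098, 0.995, -0.0, 0.001]
ft_force: [0.9, 0.1, -3.0]
grip_width: 0.0118
```

```bash
python3 - <<'E'
from h import *
corr(st()); p,d,T=wrist('w13')
E
```

```text
15.4 [0.6136 0.2699 0.11  ] [ 0.098  0.995 -0.     0.001] F [ 0.9  0.1 -3. ] g 0.0118 j [ 0.41  0.65  0.32  1.24 -0.    0.61]
rotcorr [0.02 0.11 0.02]
15.4 [0.6136 0.2699 0.11  ] [ 0.098  0.995 -0.     0.001] F [ 0.9  0.1 -3. ] g 0.0118 j [ 0.41  0.65  0.32  1.24 -0.    0.61]
```

View pics/w13.png

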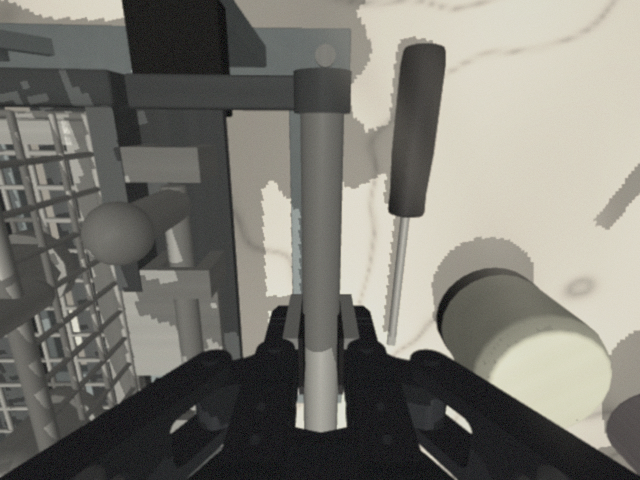

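```bash
cat > sw.py <<'E'
from h import *
import sys
YAW=np.radians(-11.1); EY=np.array([-np.sin(YAW),np.cos(YAW),0])
Z=np.array([0,0,1.])
TCP0=np.array([.6136,.2699,.110]); Hh=TCP0-.213*EY-.003*Z
o=st(); corr(o); p=o['eef_pos']-Hh
a,b=p@EY,p@Z; th=np.arctan2(b,a); print('th',round(th,3),'r',round(np.hypot(a,b),4),'x',round(p@[np.cos(YAW),np.sin(YAW),0],4))
q=o['eef_pos']
for s in [float(x) for x in sys.argv[1:]]:
    th+=s; n=Hh+.213*(np.cos(th)*EY+np.sin(th)*Z); print(round(th,2),np.round((n-q)*100,2)); q=n
E
python3 sw.py .04 .06 .08 .08 .08
```

```text
15.45 [0.6137 0.2699 0.1101] [ 0.098  0.995 -0.     0.001] F [-0.3 -0.6 -2.2] g 0.0122 j [ 0.41  0.65  0.32  1.24 -0.    0.61]
rotcorr [0.03 0.11 0.02]
th 0.014 r 0.213 x 0.0001
0.05 [-0.01 -0.03  0.85]
0.11 [-0.02 -0.11  1.27]
0.19 [-0.05 -0.26  1.68]
0.27 [-0.08 -0.39  1.66]
0.35 [-0.1  -0.52  1.62]
```

Call:
move_arm:
  series:
    - [[0, 0, 0.8, 0, 0, 0, 0], [0, -0.1, 1.2, 0, 0, 0, 0], [-0.05, -0.3, 1.7, 0, 0, 0, 0], [-0.1, -0.4, 1.7, 0, 0, 0, 0], [-0.1, -0.5, 1.6, 0, 0, 0, 0]]

```text
clock: 15.95
eef_pos: [0.6116, 0.2607, 0.1718]
tool_rot: [0.097, 0.995, 0.002, -0.003]
ft_force: [3.1, 2.7, -11.8]
grip_width: 0.0116
```

```bash
python3 sw.py .08 .09 .09 .09 .09; python3 -c "
from h import *
snap('side','d13.png')"
```

```text
15.95 [0.6116 0.2607 0.1718] [ 0.097  0.995  0.002 -0.003] F [  3.1   2.7 -11.8] g 0.0116 j [0.4  0.61 0.41 1.37 0.01 0.59]
rotcorr [-0.24 -0.28 -0.08]
th 0.308 r 0.2136 x -0.0002
0.39 [-0.11 -0.63  1.58]
0.48 [-0.15 -0.79  1.74]
0.57 [-0.18 -0.94  1.66]
0.66 [-0.21 -1.08  1.57]
0.75 [-0.24 -1.22  1.46]
```

View pics/d13.png

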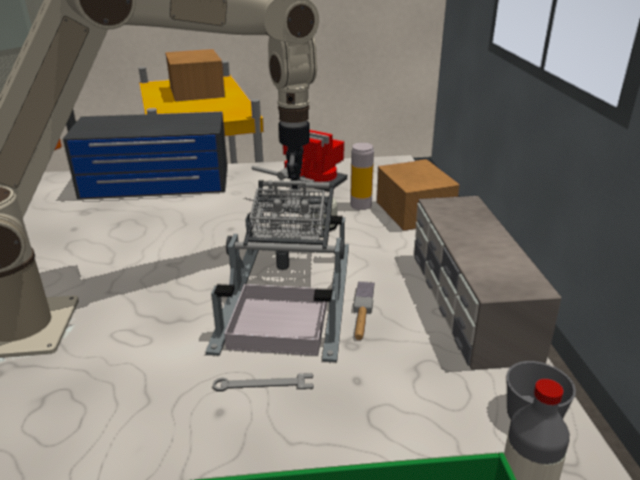

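The cradle is rising with the basket latched (around (290,205)), and the measured path keeps r = 0.2136.

Call:
move_arm:
  series:
    - [[-0.1, -0.7, 1.6, 0, 0, 0, 0], [-0.15, -0.8, 1.7, 0, 0, 0, 0], [-0.2, -1, 1.7, 0, 0, 0, 0], [-0.2, -1.1, 1.6, 0, 0, 0, 0], [-0.25, -1.2, 1.5, 0, 0, 0, 0]]

```text
clock: 16.5
eef_pos: [0.603, 0.2189, 0.2512]
tool_rot: [0.095, 0.995, 0.007, -0.005]
ft_force: [3.9, 1.0, -10.8]
grip_width: 0.0119
```

```bash
python3 sw.py .09 .09 .09 .09 .09
```

```text
16.5 [0.603  0.2189 0.2512] [ 0.095  0.995  0.007 -0.005] F [  3.9   1.  -10.8] g 0.0119 j [0.34 0.53 0.49 1.53 0.02 0.53]
rotcorr [-0.89 -0.44 -0.34]
th 0.731 r 0.2161 x -0.0006
0.82 [-0.25 -1.55  1.16]
0.91 [-0.28 -1.43  1.24]
1.0 [-0.3  -1.54  1.11]
1.09 [-0.32 -1.63  0.96]
1.18 [-0.33 -1.71  0.81]
```

Call:
move_arm:
  series:
    - [[-0.25, -1.5, 1.15, -0.8, -0.4, -0.3, 0], [-0.3, -1.45, 1.2, 0, 0, 0, 0], [-0.3, -1.55, 1.1, 0, 0, 0, 0], [-0.3, -1.6, 1, 0, 0, 0, 0], [-0.35, -1.7, 0.8, 0, 0, 0, 0]]

```text
clock: 17.0
eef_pos: [0.5887, 0.1476, 0.3083]
tool_rot: [0.094, 0.996, 0.01, 0.001]
ft_force: [3.7, 2.7, -7.5]
grip_width: 0.0118
```

```bash
python3 sw.py .09 .09 .09 .09 .09
```

```text
17.0 [0.5887 0.1476 0.3083] [0.094 0.996 0.01  0.001] F [ 3.7  2.7 -7.5] g 0.0118 j [0.24 0.45 0.49 1.61 0.02 0.42]
rotcorr [-1.16  0.29 -0.41]
th 1.158 r 0.2197 x -0.0009
1.25 [-0.31 -2.04  0.07]
1.34 [-0.35 -1.81  0.53]
1.43 [-0.36 -1.85  0.36]
1.52 [-0.37 -1.87  0.19]
1.61 [-0.37 -1.88  0.01]
```

```bash
python3 - <<'E'
from h import *
p,d,T=wrist('w14')
for v in (130,180,230,280):
    r=d[v,290:350]; j=np.where((r>0)&(r<r[r>0].min()+.008))[0]; u=290+int(j.mean()); q=w('wrist',u,v,np.median(r[j]),T); print(u,v,np.round(q,4), np.round((np.linalg.inv(T)@np.r_[q,1])[:3],4))
E
```

```text
17.0 [0.5887 0.1476 0.3083] [0.094 0.996 0.01  0.001] F [ 3.7  2.7 -7.5] g 0.0118 j [0.24 0.45 0.49 1.61 0.02 0.42]
323 130 [0.514  0.1626 0.3256] [ 0.0762  0.0011 -0.0174]
322 180 [0.5299 0.1593 0.3258] [ 0.06    0.0009 -0.0175]
321 230 [0.5472 0.1557 0.3256] [ 0.0423  0.0006 -0.0174]
321 280 [0.5661 0.1521 0.3258] [ 0.0231  0.0006 -0.0175]
```

View pics/w14.png

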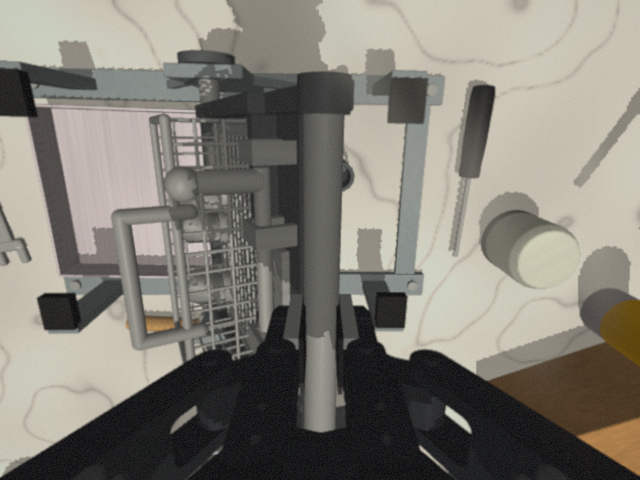

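Call:
move_arm:
  series:
    - [[-0.3, -1.8, 0.55, -1.1, 0.3, -0.4, 0], [-0.35, -1.8, 0.4, 0, 0, 0, 0], [-0.35, -1.85, 0.2, 0, 0, 0, 0], [-0.35, -1.3, 0, 0, 0, 0, 0], [-0.1, -0.5, -0.1, 0, 0, 0, 0]]

```text
clock: 17.55
eef_pos: [0.5739, 0.0742, 0.3292]
tool_rot: [0.097, 0.995, 0.007, 0.006]
ft_force: [-0.2, 3.3, 1.9]
grip_width: 0.0116
```

```bash
python3 sw.py .05 .09 .09 .09 .09; cat > bar.py <<'E'
from h import *
import sys
p,d,T=wrist(sys.argv[1])
for v in (130,180,230,280):
    r=d[v,290:350]; j=np.where((r>0)&(r<r[r>0].min()+.008))[0]; u=290+int(j.mean()); q=w('wrist',u,v,np.median(r[j]),T); print(u,v,np.round(q,4), np.round((np.linalg.inv(T)@np.r_[q,1])[:3],4))
E
python3 bar.py w15
```

```text
17.55 [0.5739 0.0742 0.3292] [0.097 0.995 0.007 0.006] F [-0.2  3.3  1.9] g 0.0116 j [0.12 0.38 0.45 1.63 0.01 0.32]
rotcorr [-0.68  0.78 -0.03]
th 1.511 r 0.2226 x -0.0013
1.56 [-0.09 -1.13 -0.93]
1.65 [-0.37 -1.88 -0.07]
1.74 [-0.37 -1.87 -0.24]
1.83 [-0.36 -1.84 -0.41]
1.92 [-0.35 -1.79 -0.58]
17.55 [0.5739 0.0742 0.3292] [0.097 0.995 0.007 0.006] F [-0.2  3.3  1.9] g 0.0116 j [0.12 0.38 0.45 1.63 0.01 0.32]
321 130 [0.499  0.0893 0.3443] [ 0.0762  0.0005 -0.0159]
321 180 [0.5152 0.0861 0.3443] [ 0.0597  0.0005 -0.0157]
321 230 [0.5328 0.0827 0.3444] [ 0.0418  0.0006 -0.0156]
321 280 [0.552  0.0789 0.3446] [ 0.0222  0.0006 -0.0156]
```

Call:
move_arm:
  series:
    - [[0, 0, -0.1, 0, 0, 0, 0.2], [0, 0, -0.6, -0.6, 0.8, 0, 0.2], [0, 0, -0.5, 0, 0, 0, 0.2], [0, 0, 0, 0, 0, 0, 0], [0, 0, 0, 0, 0, 0, 0]]

```text
clock: 18.1
eef_pos: [0.5726, 0.0724, 0.3164]
tool_rot: [0.097, 0.995, -0.003, -0.001]
ft_force: [-1.3, -1.1, 5.8]
grip_width: 0.0123
```

```bash
python3 bar.py w16;python3 sw.py .05 .09 .09 .09 .09; 
```

```text
18.1 [0.5726 0.0724 0.3164] [ 0.097  0.995 -0.003 -0.001] F [-1.3 -1.1  5.8] g 0.0123 j [ 0.13  0.39  0.43  1.62 -0.01  0.32]
321 130 [0.4979 0.0878 0.3442] [ 0.0763  0.0005 -0.0276]
321 180 [0.5126 0.085  0.3444] [ 0.0614  0.0005 -0.0278]
321 230 [0.5285 0.0818 0.3443] [ 0.0452  0.0005 -0.0278]
321 280 [0.5459 0.0784 0.3441] [ 0.0274  0.0006 -0.0276]
18.15 [0.5726 0.0724 0.3165] [ 0.097  0.995 -0.003 -0.001] F [ 0.4 -1.6  1.7] g 0.0119 j [ 0.13  0.39  0.43  1.62 -0.01  0.32]
rotcorr [ 0.33 -0.2  -0.02]
th 1.517 r 0.2098 x -0.0022
1.57 [ 0.01 -1.07  0.35]
1.66 [-0.37 -1.88 -0.08]
1.75 [-0.37 -1.86 -0.25]
1.84 [-0.36 -1.83 -0.42]
1.93 [-0.35 -1.79 -0.59]
```

View pics/w16.png

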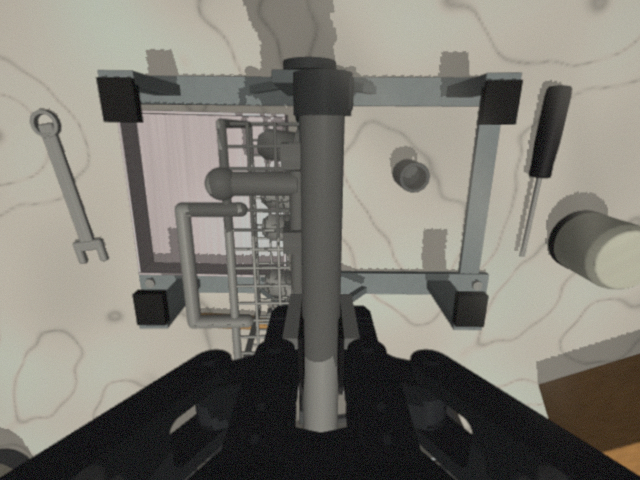

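Call:
move_arm:
  series:
    - [[-0.2, -1, 0, 0.3, -0.2, 0, 0], [-0.35, -1.7, -0.15, 0, 0, 0, 0], [-0.35, -1.8, -0.3, 0, 0, 0, 0], [-0.35, -1.8, -0.5, 0, 0, 0, 0], [-0.35, -1.8, -0.7, 0, 0, 0, 0]]

```text
clock: 18.65
eef_pos: [0.5566, -0.007, 0.3029]
tool_rot: [0.095, 0.996, 0.004, 0.003]
ft_force: [-0.2, -0.6, 5.2]
grip_width: 0.0119
```

```bash
python3 bar.py w17;python3 sw.py .09 .09 .09 .09 .09; 
```

```text
18.65 [ 0.5566 -0.007   0.3029] [0.095 0.996 0.004 0.003] F [-0.2 -0.6  5.2] g 0.0119 j [-0.02  0.34  0.32  1.55  0.01  0.17]
323 130 [0.4816 0.0082 0.3327] [ 0.0764  0.001  -0.0302]
322 180 [0.4959 0.0052 0.3329] [ 0.0618  0.0008 -0.0303]
321 230 [0.5115 0.0019 0.3328] [ 0.0459  0.0005 -0.0301]
321 280 [ 0.5284 -0.0013  0.333 ] [ 0.0286  0.0006 -0.0302]
18.7 [ 0.5557 -0.0111  0.302 ] [0.096 0.995 0.001 0.002] F [-0.8 -5.2  4.3] g 0.0118 j [-0.02  0.34  0.32  1.55  0.    0.17]
rotcorr [-0.13  0.28 -0.15]
th 1.933 r 0.2085 x -0.0027
2.02 [-0.11 -1.93 -0.34]
2.11 [-0.32 -1.65 -0.91]
2.2 [-0.31 -1.57 -1.06]
2.29 [-0.29 -1.47 -1.2 ]
2.38 [-0.27 -1.35 -1.33]
```

Call:
move_arm:
  series:
    - [[-0.2, -1.6, -0.6, 0, 0, 0, 0], [-0.3, -1.6, -0.85, 0, 0, 0, 0], [-0.3, -1.5, -1, 0, 0, 0, 0], [-0.3, -1.4, -1.15, 0, 0, 0, 0], [-0.3, -1.3, -1.25, 0, 0, 0, 0]]

```text
clock: 19.2
eef_pos: [0.5393, -0.0917, 0.2481]
tool_rot: [0.098, 0.995, 0.001, 0.0]
ft_force: [6.6, 2.0, -7.1]
grip_width: 0.0117
```

```bash
python3 bar.py w18;python3 sw.py .09 .09 .09 .09 .09; 
```

```text
19.2 [ 0.5393 -0.0917  0.2481] [0.098 0.995 0.001 0.   ] F [ 6.6  2.  -7.1] g 0.0117 j [-0.17  0.33  0.17  1.41  0.    0.03]
321 130 [ 0.4645 -0.0764  0.2766] [ 0.0763  0.0005 -0.0286]
321 180 [ 0.479  -0.0793  0.2762] [ 0.0615  0.0005 -0.0282]
321 230 [ 0.4949 -0.0824  0.2764] [ 0.0454  0.0005 -0.0284]
321 280 [ 0.5121 -0.0858  0.2765] [ 0.0278  0.0006 -0.0285]
19.25 [ 0.5385 -0.0945  0.2454] [ 0.1    0.995 -0.001 -0.001] F [ 6.1 -5.9 -6.6] g 0.0119 j [-0.17  0.33  0.16  1.41 -0.    0.03]
rotcorr [ 0.06 -0.12  0.22]
th 2.426 r 0.2108 x -0.0036
2.52 [ 0.09 -1.4  -1.36]
2.61 [-0.2  -1.03 -1.6 ]
2.7 [-0.17 -0.89 -1.69]
2.79 [-0.14 -0.73 -1.76]
2.88 [-0.11 -0.58 -1.82]
```

View pics/w18.png

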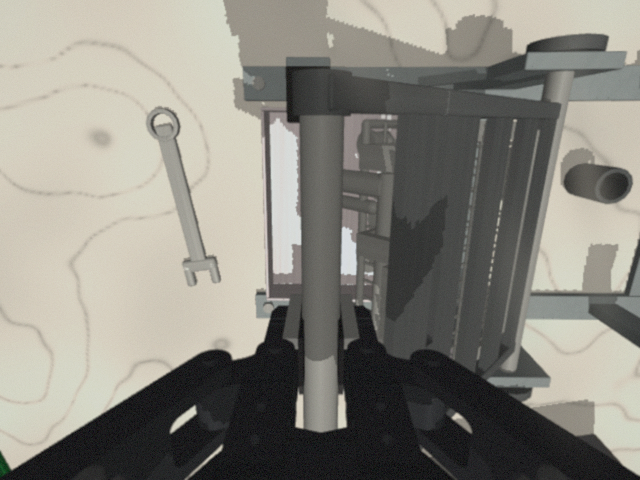

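Call:
move_arm:
  series:
    - [[0, -1.1, -1.3, 0, 0, 0, 0], [-0.2, -0.9, -1.5, 0, 0, 0, 0], [-0.2, -0.8, -1.5, 0, 0, 0, 0], [-0.1, -0.7, -1.5, 0, 0, 0, 0], [-0.1, -0.5, -1.5, 0, 0, 0, 0]]

```text
clock: 19.75
eef_pos: [0.5293, -0.1398, 0.1632]
tool_rot: [0.102, 0.995, 0.0, -0.004]
ft_force: [5.7, 1.4, -5.6]
grip_width: 0.0121
```

```bash
python3 bar.py w19;python3 sw.py .06 .06 .06 .06 .06; 
```

```text
19.75 [ 0.5293 -0.1398  0.1632] [ 0.102  0.995  0.    -0.004] F [ 5.7  1.4 -5.6] g 0.0121 j [-0.26  0.38  0.02  1.22 -0.   -0.05]
319 130 [ 0.4547 -0.1245  0.1888] [ 0.0763 -0.0002 -0.0249]
319 180 [ 0.4697 -0.1276  0.1885] [ 0.061  -0.0002 -0.0248]
319 230 [ 0.486  -0.131   0.1885] [ 0.0444 -0.0001 -0.025 ]
320 280 [ 0.5038 -0.1343  0.1884] [ 0.0263  0.0002 -0.025 ]
19.8 [ 0.529  -0.1407  0.1603] [ 0.102  0.995 -0.    -0.005] F [  8.8  -2.1 -10.6] g 0.012 j [-0.26  0.38  0.01  1.21 -0.   -0.05]
rotcorr [-0.03 -0.59  0.53]
th 2.889 r 0.213 x -0.004
2.95 [ 0.34 -0.35 -1.25]
3.01 [-0.04 -0.2  -1.26]
3.07 [-0.03 -0.13 -1.27]
3.13 [-0.01 -0.05 -1.28]
3.19 [ 0.    0.02 -1.28]
```

Call:
move_arm:
  series:
    - [[0, -0.3, -1.2, 0, -0.5, 0.5, 0], [0, -0.2, -1.2, 0, 0, 0, 0], [0, -0.1, -1, 0, 0, 0, 0], [0, 0, -0.8, 0, 0, 0, 0], [0, 0, -0.5, 0, 0, 0, 0]]

```text
clock: 20.3
eef_pos: [0.5278, -0.1473, 0.1054]
tool_rot: [0.099, 0.995, 0.002, -0.003]
ft_force: [4.9, -0.3, 13.8]
grip_width: 0.012
```

```bash
python3 bar.py w20;python3 sw.py .06 .06 
```

```text
20.3 [ 0.5278 -0.1473  0.1054] [ 0.099  0.995  0.002 -0.003] F [ 4.9 -0.3 13.8] g 0.012 j [-0.27  0.42 -0.07  1.08  0.   -0.08]
321 130 [ 0.4533 -0.132   0.1283] [ 0.0763  0.0005 -0.0224]
321 180 [ 0.4685 -0.135   0.1287] [ 0.0608  0.0005 -0.0229]
321 230 [ 0.4851 -0.1383  0.1285] [ 0.0438  0.0005 -0.0229]
320 280 [ 0.5029 -0.1422  0.1288] [ 0.0256  0.0002 -0.0233]
20.35 [ 0.5278 -0.1473  0.1056] [ 0.099  0.995  0.002 -0.003] F [ 5.2  0.4 -9.1] g 0.0117 j [-0.27  0.42 -0.07  1.08  0.   -0.08]
rotcorr [-0.29 -0.31  0.13]
th -3.135 r 0.2129 x -0.0038
-3.08 [ 0.39 -0.03 -1.28]
-3.02 [ 0.02  0.12 -1.27]
```

Call:
move_arm:
  series:
    - [[0, 0, -0.3, 0, 0, 0, 0], [0, 0, -0.2, 0, 0, 0, 0], [0, 0, -0.2, 0, 0, 0, 0], [0, 0, 0, 0, 0, 0, 0], [0, 0, 0, 0, 0, 0, 0]]

```text
clock: 20.85
eef_pos: [0.5279, -0.1474, 0.1055]
tool_rot: [0.098, 0.995, 0.001, -0.001]
ft_force: [3.5, 0.8, -4.6]
grip_width: 0.0121
```

```bash
python3 bar.py w21; python3 - <<'E'
from h import *
snap('scene','s21.png');snap('side','d21.png')
a=cv2.imread('pics/s21.png')[160:330,200:440];b=cv2.imread('pics/d21.png')[200:370,190:380]
cv2.imwrite('pics/c21.png',np.hstack([cv2.resize(x,(400,400),interpolation=cv2.INTER_CUBIC) for x in (a,b)]))
E
```

```text
20.85 [ 0.5279 -0.1474  0.1055] [ 0.098  0.995  0.001 -0.001] F [ 3.5  0.8 -4.6] g 0.0121 j [-0.27  0.42 -0.08  1.07  0.   -0.08]
321 130 [ 0.4532 -0.132   0.1288] [ 0.0763  0.0005 -0.0231]
321 180 [ 0.4684 -0.1351  0.1288] [ 0.0608  0.0005 -0.0232]
321 230 [ 0.4851 -0.1383  0.1285] [ 0.0438  0.0005 -0.0229]
320 280 [ 0.5029 -0.1422  0.1289] [ 0.0256  0.0002 -0.0234]
```

View pics/c21.png

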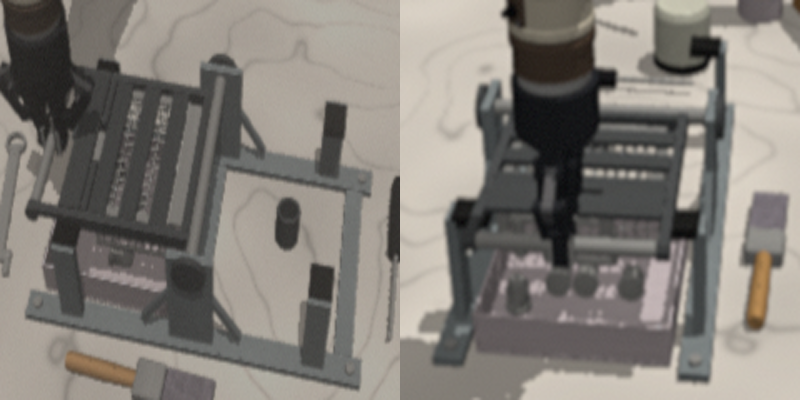

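Call:
move_arm:
  series:
    - [[0, 0, 0, 0, 0, 0, 0.3], [0, 0, 0, 0, 0, 0, 0.35], [0, 0, 0, 0, 0, 0, 0.35], [0, 0, 0, 0, 0, 0, 0.35], [0, 0, 1, 0, 0, 0, 0.35]]

```text
clock: 21.5
eef_pos: [0.5248, -0.1483, 0.1152]
tool_rot: [0.099, 0.995, -0.0, -0.004]
ft_force: [-0.4, -0.3, -0.7]
grip_width: 0.0301
```

Call:
move_arm:
  series:
    - [[0, 0, 2, 0, 0, 0, 0.35], [0, 0, 3, 0, 0, 0, 0.35], [0, 0, 4, 0, 0, 0, 0.35], [-2, 0, 4, 0, 0, 0, 0.35], [-2, 0, 3, 0, 0, 0, 0.35]]

```text
clock: 22.0
eef_pos: [0.4817, -0.1476, 0.2795]
tool_rot: [0.098, 0.995, -0.0, -0.008]
ft_force: [0.2, -0.4, -0.3]
grip_width: 0.0295
```

Call:
move_arm:
  series:
    - [[-4, -2, 0, 0, 0, 0, 0.35], [-4, -2, 0, 0, 0, 0, 0.35], [-2, -2, 0, 0, 0, 0, 0.35], [0, 0, 0, 0, 0, 0, 0.35], [0, 0, 0, 0, 0, 0, 0.35]]

```text
clock: 22.5
eef_pos: [0.3795, -0.2098, 0.2917]
tool_rot: [0.098, 0.995, -0.004, 0.001]
ft_force: [1.2, -0.8, -0.6]
grip_width: 0.0297
```

```bash
python3 - <<'E'
from h import *
p,d,T=wrist('w22')
ps,ds=snap('scene','s22.png');snap('side','d22.png')
a=cv2.imread('pics/s22.png')[160:330,200:440];b=cv2.imread('pics/d22.png')[200:370,190:380]
cv2.imwrite('pics/c22.png',np.hstack([cv2.resize(x,(400,400),interpolation=cv2.INTER_CUBIC) for x in (a,b)]))
for c in ('side','scene','wrist'):
    for t in ['nut0','latch_stud','basket']: print(c,t,[(np.round(r['at'],3),round(r['confidence'],2)) for r in bot.find_in(c,t)[:5]])
E
```

```text
22.5 [ 0.3795 -0.2098  0.2917] [ 0.098  0.995 -0.004  0.001] F [ 1.2 -0.8 -0.6] g 0.0297 j [-0.5   0.08 -0.03  1.45 -0.01 -0.31]
side nut0 [(array([ 0.481, -0.075,  0.017]), 0.55), (array([ 0.597, -0.072,  0.019]), 0.53), (array([ 0.52 , -0.059,  0.023]), 0.5), (array([ 0.546, -0.061,  0.018]), 0.43)]
side latch_stud []
side basket [(array([ 0.555, -0.048,  0.109]), 0.97), (array([ 0.551, -0.07 ,  0.13 ]), 0.5)]
scene nut0 [(array([ 0.6  , -0.059,  0.019]), 0.43)]
scene latch_stud [(array([ 0.605, -0.063,  0.004]), 0.56)]
scene basket [(array([ 0.565, -0.001,  0.125]), 0.94)]
wrist nut0 [(array([ 0.468, -0.078,  0.023]), 0.82), (array([0.544, 0.018, 0.124]), 0.19)]
wrist latch_stud [(array([ 0.485, -0.098,  0.084]), 0.58)]
wrist basket []
```

View pics/c22.png

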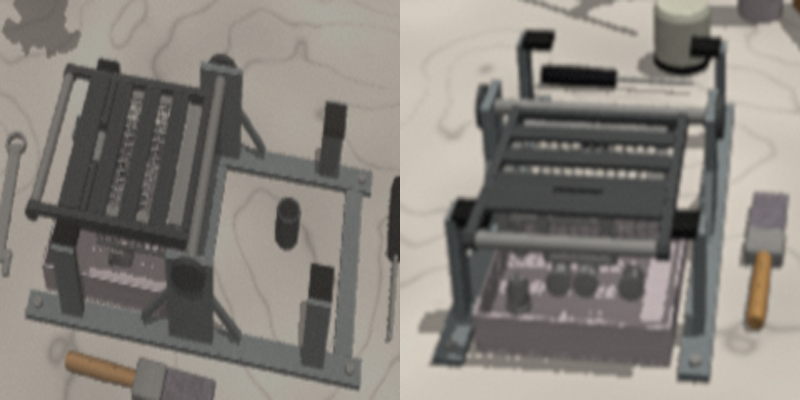

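View pics/w22.png

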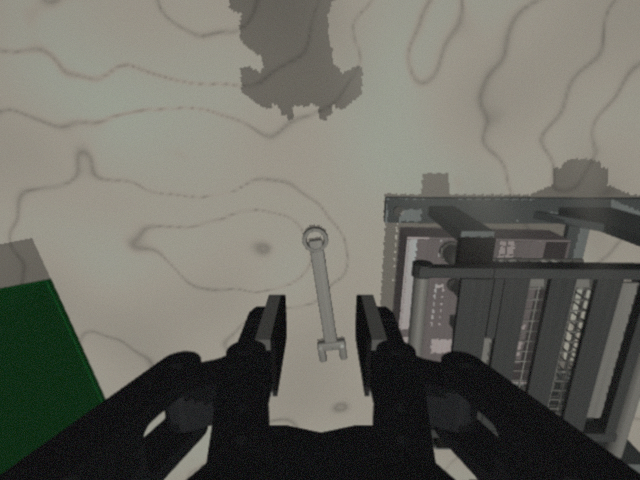

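```bash
python3 -c "
from h import *
st(); print(bot.job_done())"
```

```text
23.1 [ 0.3799 -0.2094  0.2903] [ 0.097  0.995 -0.004  0.   ] F [-0.3 -0.2 -0.4] g 0.0299 j [-0.5   0.09 -0.03  1.45 -0.01 -0.31]
the job is handed in; nothing more can be done
None
```

I finished the job and handed it in at 23.1 s. No verdict was returned, so the results below are my own measurements.

1. **Bolt:** I pushed it in until it stopped moving under about 29 N. The stud had travelled about 45 mm by the fixed camera and 47–48 mm by the wrist camera, from its unknown 0–8 mm start. The pictures showed the rod across the lug and up to the keeper.
2. **Tug:** I pulled the basket up by its handle with 13–17 N. It rose about 3 mm and then held, so the bolt was carrying it. My last reading before letting go was still about 14 N, so the basket probably dropped its 3 mm of play onto the seat. The nuts were still in it.
3. **Swing:** I carried the cradle over by its bar at about 1 rad/s or less. The bar slipped about 10 mm towards the fingertips on the way up, so at the top I opened the fingers slightly, moved down and gripped again. The rest went smoothly to the stop.

Last checks before handing in:
- **Cradle:** the bar's centre was at 0.122 m, which is where it should be at the far stop. That was measured before I let go; the pictures afterwards show it unmoved.
- **Nuts:** the side camera found all four in the tray, about 20 mm above the bench. The scene and wrist cameras each saw only one, because the cradle hid the rest.
- **Basket and bolt:** the basket looked in place under the cradle. The wrist camera put the stud within about 1 cm of home, while the scene camera gave a position in the tray, which I took for a nut.
- **Robot:** clear of everything. I saw no bystander move, but did not measure them.

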